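Weigh the steel specimen on the sprung hook scale

TASK

Weigh the steel specimen: hang it by its eye on the hook of the sprung scale, let go of it and leave it hanging until it has been quite still for about two seconds, then lift it off and stand it upright, fully down, in its rectangular pocket in the foam-lined case and let go. The scale is delicate and rated for only 0.6 kg, so feel your way on and off, let the spring take the weight before you let go, and never load, knock or pull the hook beyond that, with the specimen or with the robot, and set the specimen down gently. Leave everything else where it is.

Things in the scene. Friction and masses are not known exactly. Their poses are not given: they have to be found in the camera images.
- carrier: Steel specimen, 0.28 to 0.42 kg, standing upright. Origin: centre of its underside, z up. Dark block 36 (x) x 50 (y) x 30 mm high, on it a closed eye (frame 10 mm thick in x, 42 mm wide outside) that one looks through along x, above it a grip tab. The eye's opening is 30 mm wide in y and reaches from z = 30 mm to the ridge of its roof (see carrier_eye). A half turn about z changes nothing.
- carrier_eye (a point): Point 1 mm under the ridge of the eye's roof-shaped top, 89 mm above the specimen's underside: the hook's bar carries the specimen here. The roof falls 7 mm from the ridge (y = 0) to the sides (y = +-15 mm) and so centres itself on the bar.
- carrier_grip (a point): Point in the grip tab, 125 mm above the specimen's underside; the tab is 12 (x) x 16 (y) mm, from 27 mm below this point to 13 mm above it. Axes as the specimen's.
- scale: Sprung hook scale, a fixed stand. Origin on the table in the axis of its column (24 mm across, top at z = 282 mm), z up. Black foot 12 mm high, x -50 to 100, y +-65 mm. A white head (x, y +-30 mm; from 30 mm below to 54 mm above the hook bar's middle) is clamped on the column; from it the hook, a level round bar 8 mm thick, reaches along -x at y = 0.
- scale_under_seat (a point): Point on the table (z = 0) straight below the hook's seat, at x = -100 mm of the scale; axes as the scale's. The eye hangs here, between a collar 18 mm across (16 mm from here, towards the column) and the upturned tip (from 14 to 22 mm on the other side, rising 8 mm above the bar's top). HEIGHT NOT MEASURED: the unloaded bar's top is 148 to 182 mm above the table. Spring 1500 N/m, 18 mm travel down.
- case: Open aluminium case lying flat, fixed: base 130 (x) x 300 (y) mm, rim 45 mm high, filled with grey foam to 41 mm; its lid lies open along +x, 30 mm high. Origin under the centre of the base, z up.
- case_pocket (a point): Centre of the floor of the rectangular pocket in the foam, 30 mm along +y from the middle of the case, 21 mm above the table. The pocket is 20 mm deep, 44 mm along the case's x and 58 mm along its y: the specimen's block fits with 4 mm of play each side, its x axis along the case's x axis, either way round.
- weight_a: Bystander: larger brass knob weight, 32 mm across, 47 mm tall. Origin at its underside's centre.
- weight_b: Bystander: smaller brass knob weight, 24 mm across, 36 mm tall. Origin at its underside's centre.
- loupe: Bystander: black round loupe, 42 mm across, 42 mm tall. Origin at its underside's centre.
- jar: Bystander: small glass jar with white cap, 48 mm across, 55 mm tall. Origin at its underside's centre.
- screwdriver: Bystander: grey-handled screwdriver lying flat, 160 mm long. Origin at its underside's centre.
- block: Bystander: dark steel block 50 x 40 x 25 mm with a plain round pin on top (no eye), 55 mm tall. Origin at its underside's centre.
- plug_gauge: Bystander: round steel plug gauge, 28 mm across, 55 mm tall, standing in a square pocket of the case. Origin at its underside's centre.
Mind the look-alikes: they are no part of the job. Several things look just like the carrier: the one meant starts farthest to the robot's right.

How it is judged:
On the way, in this order (a step that is already met when the one before it is completed fails the run):
1. the specimen hangs by its eye on the hook, let go and still (x of carrier_eye in the frame of scale between -0.118 and -0.078 m and y of carrier_eye in the frame of scale between -0.012 and 0.012 m and height (world z) of carrier above 0.045 m and contact force between carrier and scale above 1.5 N and contact force between each of the arm, the fingers and carrier below 0.05 N and linear speed of carrier below 0.015 m/s and angular speed of carrier below 0.2 rad/s and angle between carrier's own z axis and vertical below 0.2 rad), for 1.2 s.
2. the specimen is lifted off and away from the hook (contact force between carrier and scale below 0.05 N and (x of carrier_eye in the frame of scale below -0.16 m or y of carrier_eye in the frame of scale above 0.06 m or y of carrier_eye in the frame of scale below -0.06 m)), for 0.1 s.
At the end, for the whole second after the job is handed in: The specimen, weighed and released, stands upright (within 4 degrees) and at rest on the floor of its rectangular pocket (within 4 mm in height, within 9 mm of the pocket's centre) (horizontal distance between carrier and case_pocket below 0.009 m and z of carrier in the frame of case_pocket below 0.004 m and angle between carrier's own z axis and vertical below 0.07 rad and linear speed of carrier below 0.01 m/s and contact force between carrier and scale below 0.05 N); the robot touches nothing.
It fails at once if the specimen loads or pulls the scale with more than 6.2 N (rated 0.6 kg) (contact force between carrier and scale above 6.2 N).
It fails at once if the robot pushes the scale with more than 6.2 N (contact force between any of the arm, the fingers and scale above 6.2 N).
It fails at once if the specimen is dropped or rammed into the case (over 40 N) (contact force between carrier and case above 40 N).
It fails at once if a bystander is moved more than 25 mm (distance of any of weight_a, weight_b, loupe, jar, screwdriver, block, plug_gauge from where it was at the start of the episode above 0.025 m).
It also fails if it takes over 67 s, if anything falls off the work surface, if the arm or the gripper's body presses on something with over 40 N, if the wrist force passes 120 N, or if a joint passes its speed limit or range.

ROBOT

A 6-joint arm with a two-finger parallel gripper is mounted at the origin on the work surface. World frame = base frame: x ahead of the robot, y to its left, z up, the work surface at z = 0. Lengths are in m, angles in rad, forces in N, time in s.
With the tool pointing down it reaches from about 0.225 to 0.875 m from the base axis. Payload 3.4 kg.
Tool frame: the origin (TCP) lies on the centre line of the jaws, within the pads' length; the fingertips stand 19 mm ahead of it and the grasp point (between the pads) is the TCP; z points along the fingers, y is the direction in which the jaws open and shut (so a half turn about z gives the same grasp; the last joint's range is limited). The gripper opens to 85 mm and grips with 20 to 120 N. Pads are 22 mm wide; open, the fingers measure 114 mm over their backs; the gripper's body (76 mm by 85 mm) begins 54 mm behind the grasp point. The pads swing forward as they close: fully open they stand 13 mm farther back than shut.
Start: joints at [1.189, 0.276, 1.505, -0, 1.361, -0.121], TCP at [0.148, 0.556, 0.25] pointing down, gripper open.
Joint ranges: [-2.89, 2.89], [-0.75, 2.08], [0.22, 2.7], [-1.18, 4.32], [0.11, 2.71], [-2.7, 2.7]. Speed limits (rad/s): [2.57, 2.57, 3.14, 3.14, 3.14, 3.14].

INTERFACE

Orientations are given as a unit quaternion [w, x, y, z].
In Python, from rig import monitor, eyes, manip, models gives the robot as it stands.
- The arm moves only by the tool send_rows, never from a script. Its argument "deltas" is a list of rows, each an object with "dp": the shift along the world's x, y, z each as a share of 0.12 m, from -1 to 1, a list of three; "rotation": the turn, a rotation vector about the world's x, y, z each as a share of 0.5 rad, from -1 to 1, a list of three. In form: [{"dp": [dx, dy, dz], "rotation": [rx, ry, rz]}, ...]. A call has 1 to 12 rows; each row is the pose to reach, as a shift and turn from the pose commanded when the call began; what a row does not reach only later rows make up. A row lasts 1/12 s, in which the tool goes at most 41.7 mm and 7.16 degrees, less where a joint would pass 70% of its speed; a pose out of reach is approached as far as the arm can. A call with a number of a shift or a turn outside -1 to 1 is refused whole. A call with a gripper value outside its range is refused whole. "fingers" is the closure, from -1 (fully open) to 1 (shut), set as the call begins (left out, the last holds). The fingers move at their own pace and stop on an object; "grip_force" is the grip in N (left out, the last holds). Time passes only in rows, so rows that repeat a pose let the fingers close. It gives the time, the measured TCP pose, the force and the opening at its end, in the units of the state.
- monitor.get_state(): the state, without advancing time (a new reading comes with each control period).
- eyes.get_image(name): name is "side" or "top" or "wrist"; returns a dict with "color" (480x640x3 uint8, red, green, blue), "depth" (480x640 float32, m along the optical axis (not along the pixel's ray), 0 where there is no reading), "mtx" (3x3 intrinsics, pixels), "rvec" (rotation vector, rad) and "tvec" (3), from world to camera coordinates, as OpenCV has them. Camera axes: x right, y down, z forward; pixel columns grow to the right and rows downward; lengths in m; the calibration is good to about 2 mm. The wrist camera is an equidistant fisheye: a pixel r from the principal point sees the ray r / f radians off the axis. A picture is of the moment at which its call begins.
- manip.sign_off(): hands the job in, once; it reports no verdict.
Trained networks look in a picture, given as the dict that the camera call returned (one of the last four; its "shot" number tells which), for a name from the list of things; names that differ only in an ending like _2 or _b are one class to them, and where a whole thing is asked for, a point or a joint stands for the part that bears it (a point fixed in the world has none). Each returns a list of dicts, best first, with "score" (0 to 1); they miss things now and then, are a little off and sometimes report something else, mostly with a low value. They report only what shows in the picture. A call takes as long as a camera call. They do not tell look-alikes from the thing itself.
- models.find_in(name, picture): "box" ([left, top, right, bottom] in pixels, round what is visible of it).
The state is a dict: "clock": time; "qpos": joint angles; "qd": joint speeds; "effort": joint torques, N m; "position": TCP position; "ee_rot": TCP orientation; "contact_force": force on the tool from outside, world axes, zero at the start; "moment": the same for the moment, N m; "width": finger opening in m.
Only numpy, scipy, OpenCV 4.12 (cv2) and the standard library are available. Lean on these libraries where they do the work, as an engineer would, in place of code of your own. Each camera call takes 0.05 s, during which the arm holds its last target.

## Working session

There is one attempt and no reset: what is moved stays moved. The work goes in short steps, Python scripts to look and compute and a tool call to move; the robot and the scene stay as the last step left them, time stands still between calls to the robot, and variables do not carry over. Pictures are saved under pics/ and viewed, and the job is handed in when it is done.

Besides the shell and the picture viewer there is one more tool, called in YAML: its name, and indented under it one key for each argument. send_rows: Moves the arm, as the interface text tells. Its arguments: {"type":"object","properties":{"deltas":{"type":"array","items":{"type":"object","properties":{"dp":{"type":"array","items":{"type":"number"}},"rotation":{"type":"array","items":{"type":"number"}}}}},"fingers":{"type":"number"},"grip_force":{"type":"number"}},"required":["deltas"]}

```bash
mkdir -p pics; ls
cat > h.py <<'E'
import numpy as np,cv2
from rig import monitor,eyes,manip,models
def save(im,n): cv2.imwrite('pics/'+n,cv2.cvtColor(im['color'],cv2.COLOR_RGB2BGR))
def R(im): return cv2.Rodrigues(np.array(im['rvec'],float))[0]
def back(im,u,v,d):
    K=np.array(im['mtx']); u=np.asarray(u,float);v=np.asarray(v,float)
    p=np.stack([(u-K[0,2])/K[0,0]*d,(v-K[1,2])/K[1,1]*d,d],-1)
    return (p-np.array(im['tvec']).ravel())@R(im)
def cloud(im):
    v,u=np.mgrid[0:480,0:640]; d=im['depth']
    return back(im,u,v,d),d>0
E
python3 - <<'E'
from h import *
s=monitor.get_state();print(s)
for n in ['side','top']:
    im=eyes.get_image(n);save(im,n+'0.png');print(n,im['mtx'],im['rvec'],im['tvec'])
    for o in ['carrier','scale','case','block']:
        print(o,[(np.round(r['box']),round(r['score'],2)) for r in models.find_in(o,im)[:5]])
    np.savez(n+'0.npz',**{k:im[k] for k in('color','depth','mtx','rvec','tvec')})
E
```

```text
pics
{'clock': 0.0, 'qpos': array([ 1.18900996e+00,  2.76564166e-01,  1.50614915e+00,  3.05473400e-05,
        1.36066636e+00, -1.21023533e-01]), 'qd': array([ 1.57716784e-03,  2.02222228e-03, -2.32716779e-03,  1.15299551e-03,
       -3.84262735e-04,  3.59163082e-05]), 'effort': array([-8.01943988e-04, -4.16782379e+01, -2.45799047e+01, -1.31824663e-04,
        1.16068256e-02,  2.32624109e-05]), 'position': array([0.14806851, 0.55509862, 0.24945086]), 'ee_rot': array([-2.36739135e-04,  1.30015450e-01,  9.91511565e-01, -8.61705350e-04]), 'contact_force': array([-0.47614774,  0.90984982,  0.43699892]), 'moment': array([-0.04856205,  0.02222425,  0.00634134]), 'width': 0.08529929041291619}
side [[444.4567914    0.         327.66836495]
 [  0.         444.4567914  238.05655195]
 [  0.           0.           1.        ]] [ 2.05124324 -0.89259355  0.42418709] [-0.34837784  0.32381523  0.54024413]
carrier [(array([132., 224., 170., 294.]), 0.75), (array([249., 206., 278., 275.]), 0.74), (array([285., 240., 318., 318.]), 0.58)]
scale [(array([200.,  91., 291., 233.]), 0.67)]
case [(array([411., 264., 640., 480.]), 0.56)]
block [(array([410., 216., 437., 248.]), 0.76)]
top [[490.62249912   0.         312.12203507]
 [  0.         490.62249912 237.82780895]
 [  0.           0.           1.        ]] [ 2.11842784 -2.161084    0.13892272] [0.02387943 0.56218387 0.94953312]
carrier [(array([230., 267., 256., 294.]), 0.93), (array([300., 278., 321., 310.]), 0.85)]
scale [(array([102., 198., 205., 281.]), 0.89)]
case [(array([403., 138., 574., 313.]), 0.67)]
block [(array([323., 139., 346., 166.]), 0.7)]
```

View pics/side0.png

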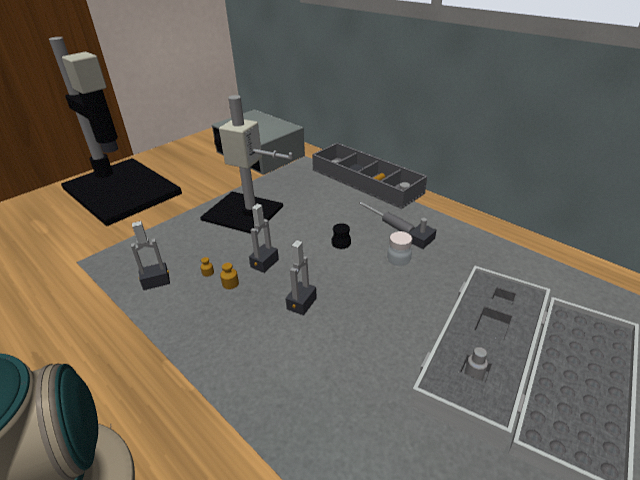

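View pics/top0.png

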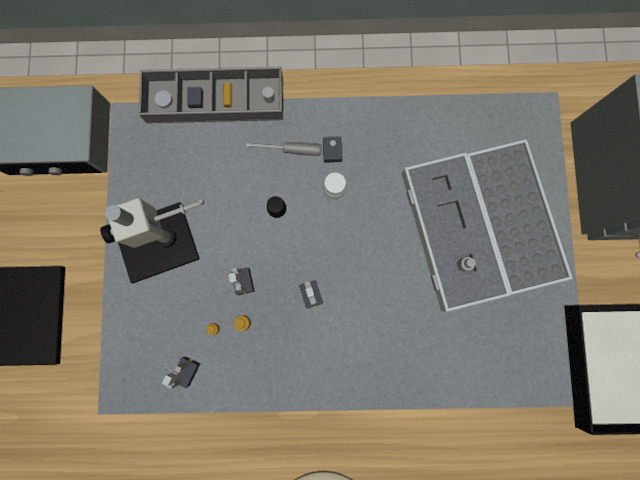

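```bash
cat > l.py <<'E'
from h import *
def L(n):
    z=np.load(n); return {k:z[k] for k in z.files}
E
python3 - <<'E'
from l import *
t=L('top0.npz');s=L('side0.npz')
C,_=cloud(t)
for n,(u,v) in dict(base=(323,478),A_left=(170,380),Ablk=(187,371),B=(235,280),Bblk=(245,281),Cc=(309,289),cblk=(313,296),hooktip=(201,202),hookroot=(160,217),head=(130,220),coltop=(120,215),case=(470,230),foot0=(135,282),pocketfloor=(455,222)).items(): print(n,C[v,u].round(3),t['depth'][v,u])
C,_=cloud(s)
for n,(u,v) in dict(A=(139,230),B=(257,212),C=(297,248),hooktip=(290,156)).items(): print(n,C[v,u].round(3))
big=lambda im,a:cv2.resize(im['color'][a[1]:a[3],a[0]:a[2],::-1],None,fx=4,fy=4,interpolation=cv2.INTER_CUBIC)
cv2.imwrite('pics/c1.png',big(s,(120,190,320,330)))
cv2.imwrite('pics/c2.png',big(t,(100,180,270,310)))
cv2.imwrite('pics/c3.png',big(t,(150,250,340,400)))
E
```

```text
base [0.095 0.001 0.011] 0.95222163
A_left [0.302 0.266 0.137] 0.8611541
Ablk [0.304 0.264 0.03 ] 0.9670493
B [0.475 0.152 0.135] 0.8862906
Bblk [0.479 0.15  0.031] 0.9896819
Cc [0.456 0.019 0.136] 0.88097197
cblk [0.444 0.012 0.1  ] 0.91482264
hooktip [0.61  0.205 0.18 ] 0.8620972
hookroot [0.586 0.278 0.174] 0.8647813
head [0.569 0.306 0.239] 0.7988944
coltop [0.57  0.305 0.281] 0.75754654
case [ 0.572 -0.307  0.037] 0.9911792
foot0 [0.483 0.384 0.002] 1.0219436
pocketfloor [ 0.592 -0.281  0.024] 1.0072507
A [0.301 0.263 0.126]
B [0.475 0.147 0.13 ]
C [0.445 0.007 0.135]
hooktip [0.609 0.198 0.177]
```

View pics/c1.png

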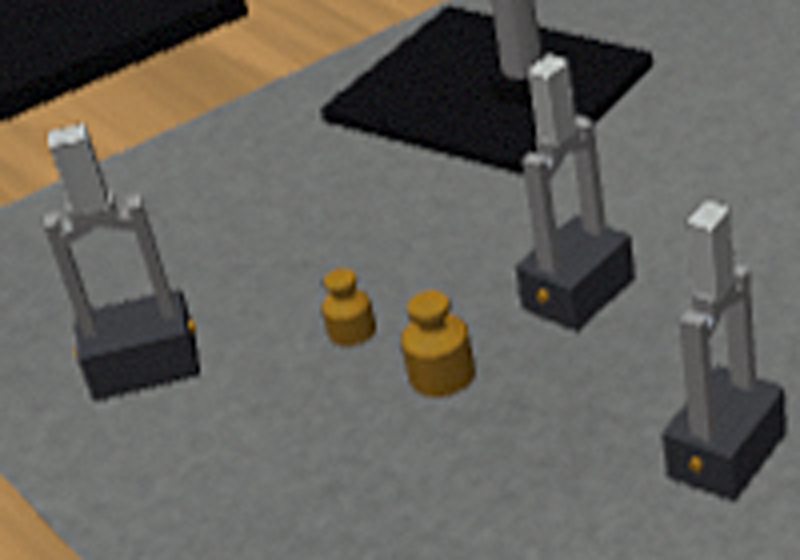

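View pics/c2.png

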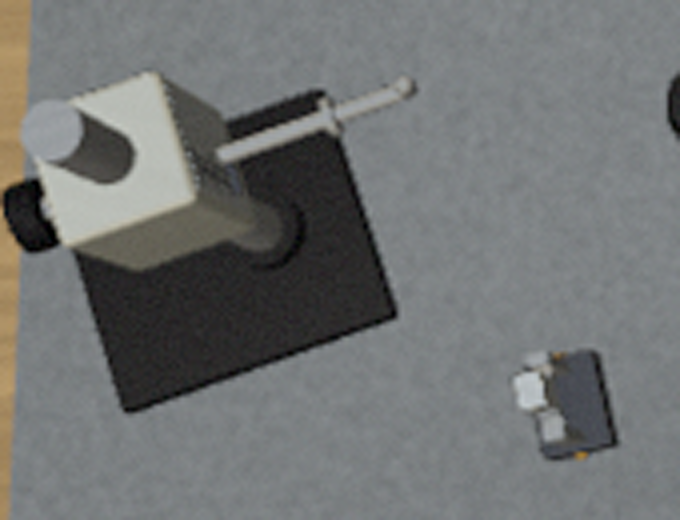

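View pics/c3.png

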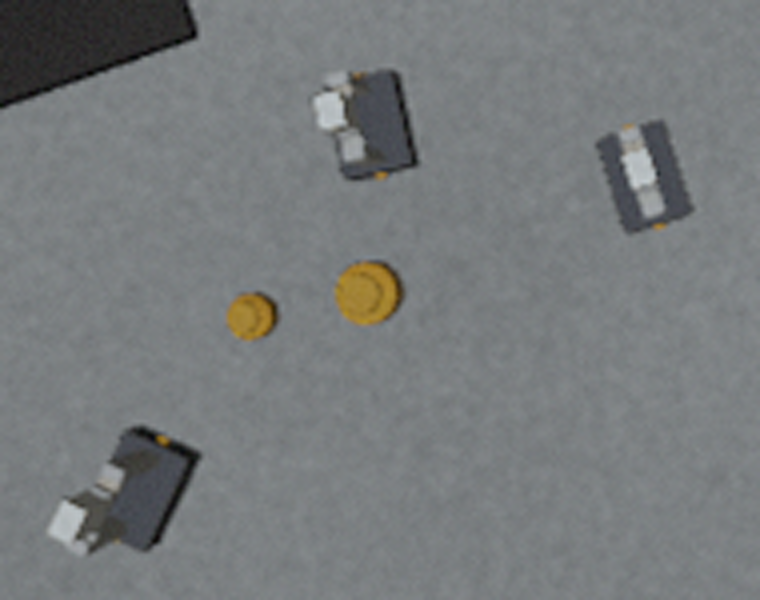

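```bash
cat > m.py <<'E'
from l import *
t=L('top0.npz');s=L('side0.npz')
Ct,mt=cloud(t);Cs,ms=cloud(s)
P=Ct[mt];Q=Cs[ms]
def sel(P,c,r,z0,z1):
    return P[(np.hypot(*(P[:,:2]-c).T)<r)&(P[:,2]>z0)&(P[:,2]<z1)]
def rect(X,n):
    r=cv2.minAreaRect((X[:,:2]*1000).astype(np.float32)); print(n,len(X),np.round(r[0],1),np.round(r[1],1),round(r[2],1),'z',X[:,2].mean().round(4),X[:,2].max().round(4),'mean',X[:,:2].mean(0).round(4))
c=(.447,.012)
for nm,p in(('top',P),('side',Q)):
    rect(sel(p,c,.04,.015,.036),nm+' blk'); rect(sel(p,c,.04,.128,.15),nm+' tabtop');rect(sel(p,c,.04,.08,.101),nm+' roof');rect(sel(p,c,.04,.04,.101),nm+' frame')
E
python3 m.py
python3 - <<'E'
from m import *
# hook
for nm,p in(('top',P),('side',Q)):
    X=p[(p[:,0]>.56)&(p[:,0]<.63)&(p[:,1]>.17)&(p[:,1]<.29)&(p[:,2]>.13)&(p[:,2]<.2)]
    o=np.argsort(X[:,1]); X=X[o]; print(nm,len(X))
    for y in np.arange(.18,.29,.006):
        k=X[(X[:,1]>=y)&(X[:,1]<y+.006)]
        if len(k): print(y.round(3),len(k),k.mean(0).round(4),k[:,2].max().round(4))
    X=p[(np.hypot(p[:,0]-.57,p[:,1]-.305)<.05)&(p[:,2]>.27)&(p[:,2]<.3)];rect(X,'col')
E
```

```text
top blk 315 [451.7  17.4] [54.2 35.7] 16.2 z 0.0293 0.0342 mean [0.4505 0.0166]
top tabtop 60 [451.3  17.2] [15.7 11.3] 17.6 z 0.1374 0.1414 mean [0.4512 0.0173]
top roof 69 [451.3  17.3] [41.6  9.7] 16.4 z 0.094 0.1009 mean [0.4508 0.0171]
top frame 71 [451.3  17.3] [41.7  9.7] 16.4 z 0.0926 0.1009 mean [0.4502 0.017 ]
side blk 480 [449.3  12.5] [53.5 35.6] 16.1 z 0.0269 0.036 mean [0.4462 0.0073]
side tabtop 91 [449.7  12.8] [17.6 12. ] 19.5 z 0.1347 0.1388 mean [0.4487 0.0115]
side roof 166 [450.3  13.4] [45.7 11.4] 15.2 z 0.0917 0.1009 mean [0.4454 0.01  ]
side frame 398 [450.2  13.4] [45.5 12.1] 17.1 z 0.0733 0.1009 mean [0.4472 0.0112]
top blk 315 [451.7  17.4] [54.2 35.7] 16.2 z 0.0293 0.0342 mean [0.4505 0.0166]
top tabtop 60 [451.3  17.2] [15.7 11.3] 17.6 z 0.1374 0.1414 mean [0.4512 0.0173]
top roof 69 [451.3  17.3] [41.6  9.7] 16.4 z 0.094 0.1009 mean [0.4508 0.0171]
top frame 71 [451.3  17.3] [41.7  9.7] 16.4 z 0.0926 0.1009 mean [0.4502 0.017 ]
side blk 480 [449.3  12.5] [53.5 35.6] 16.1 z 0.0269 0.036 mean [0.4462 0.0073]
side tabtop 91 [449.7  12.8] [17.6 12. ] 19.5 z 
[... 946 characters left out ...]
1765
0.198 21 [0.61   0.2005 0.1763] 0.1827
0.204 13 [0.6077 0.2075 0.1725] 0.1807
0.21 9 [0.6054 0.2134 0.1727] 0.1753
0.216 10 [0.6036 0.2189 0.172 ] 0.1746
0.222 11 [0.6019 0.2249 0.1725] 0.1756
0.228 25 [0.5969 0.2314 0.1722] 0.1793
0.234 20 [0.5985 0.2355 0.1732] 0.1802
0.24 6 [0.5943 0.242  0.172 ] 0.1756
0.246 14 [0.5931 0.2493 0.1723] 0.1745
0.252 7 [0.5905 0.2551 0.172 ] 0.1749
0.258 12 [0.5891 0.2609 0.1723] 0.1759
0.264 11 [0.586  0.2673 0.1717] 0.1743
0.27 13 [0.5784 0.2741 0.1745] 0.1996
0.276 119 [0.5691 0.2792 0.1729] 0.1995
0.282 119 [0.5831 0.2851 0.1715] 0.1995
0.288 39 [0.5958 0.2892 0.1736] 0.1996
col 102 [571.6 311.5] [22.7 24.1] 34.1 z 0.2775 0.2823 mean [0.5702 0.3085]
```

Run:
```python
from m import *
for nm,p in(('top',P),('side',Q)):
    # pocket: find low foam points
    c0=np.array([.55,-.30])
    X=p[(np.abs(p[:,0]-.57)<.22)&(p[:,1]<-.15)&(p[:,1]>-.48)&(p[:,2]>.043)&(p[:,2]<.05)]
    rect(X[X[:,2]>.0],nm+' rim')
t_=t['color'][120:330,390:590,::-1]
cv2.imwrite('pics/c4.png',cv2.resize(t_,None,fx=3,fy=3,interpolation=cv2.INTER_CUBIC))
s_=s['color'][255:480,400:640,::-1]
cv2.imwrite('pics/c5.png',cv2.resize(s_,None,fx=3,fy=2.6,interpolation=cv2.INTER_CUBIC))
```

```text
top blk 315 [451.7  17.4] [54.2 35.7] 16.2 z 0.0293 0.0342 mean [0.4505 0.0166]
top tabtop 60 [451.3  17.2] [15.7 11.3] 17.6 z 0.1374 0.1414 mean [0.4512 0.0173]
top roof 69 [451.3  17.3] [41.6  9.7] 16.4 z 0.094 0.1009 mean [0.4508 0.0171]
top frame 71 [451.3  17.3] [41.7  9.7] 16.4 z 0.0926 0.1009 mean [0.4502 0.017 ]
side blk 480 [449.3  12.5] [53.5 35.6] 16.1 z 0.0269 0.036 mean [0.4462 0.0073]
side tabtop 91 [449.7  12.8] [17.6 12. ] 19.5 z 0.1347 0.1388 mean [0.4487 0.0115]
side roof 166 [450.3  13.4] [45.7 11.4] 15.2 z 0.0917 0.1009 mean [0.4454 0.01  ]
side frame 398 [450.2  13.4] [45.5 12.1] 17.1 z 0.0733 0.1009 mean [0.4472 0.0112]
top rim 1265 [ 572.6 -276.5] [300.1 131.5] 13.1 z 0.0445 0.0499 mean [ 0.5646 -0.2776]
side rim 1710 [ 571.8 -280.5] [302.6 130.1] 13.0 z 0.0447 0.0499 mean [ 0.5366 -0.2942]
```

View pics/c4.png

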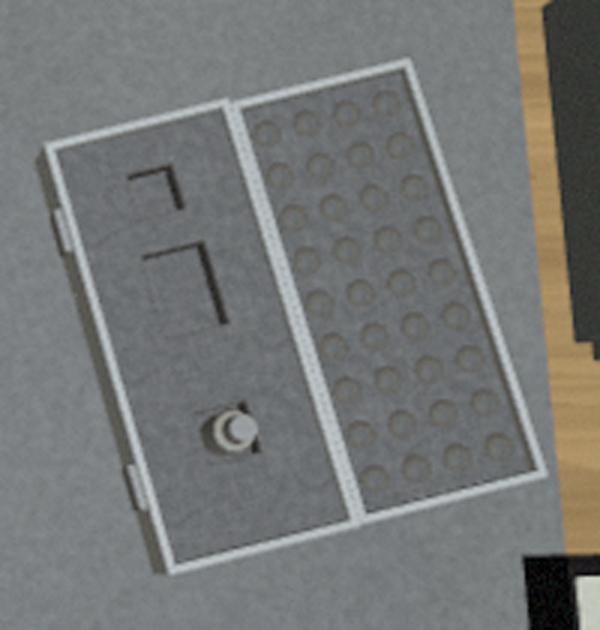

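View pics/c5.png

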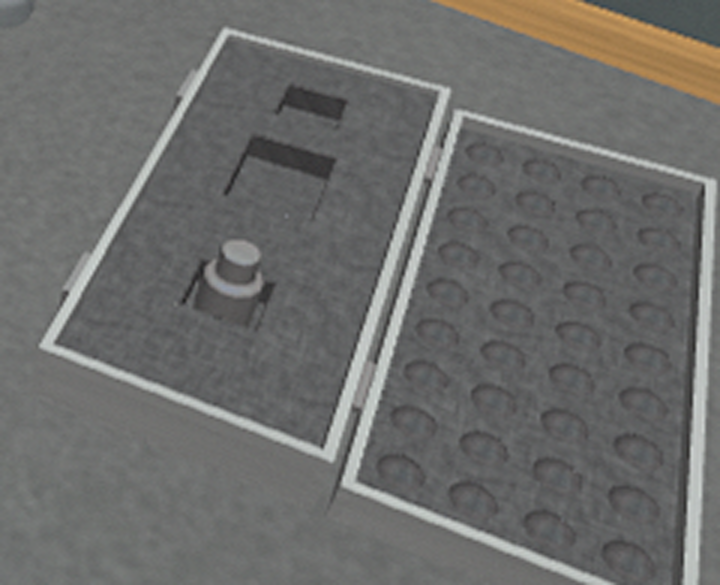

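send_rows:
  deltas:
    - {"dp": [0.126,-0.225,0],"rotation": [0,0,-0.1]}
    - {"dp": [0.252,-0.45,0],"rotation": [0,0,-0.2]}
    - {"dp": [0.378,-0.675,0],"rotation": [0,0,-0.3]}
    - {"dp": [0.504,-0.9,0],"rotation": [0,0,-0.41]}
  fingers: -1
  grip_force: 40

```text
clock: 0.83
position: [0.2091, 0.4465, 0.2503]
ee_rot: [0.0, 0.232, 0.973, 0.0]
contact_force: [0.1, 0.2, -0.0]
width: 0.0856
```

send_rows:
  deltas:
    - {"dp": [0.126,-0.225,0],"rotation": [0,0,-0.1]}
    - {"dp": [0.252,-0.45,0],"rotation": [0,0,-0.2]}
    - {"dp": [0.378,-0.675,0],"rotation": [0,0,-0.3]}
    - {"dp": [0.504,-0.9,0],"rotation": [0,0,-0.41]}

```text
clock: 1.17
position: [0.2697, 0.3383, 0.2505]
ee_rot: [0.0, 0.33, 0.944, 0.0]
contact_force: [0.6, 0.2, 0.3]
width: 0.0851
```

send_rows:
  deltas:
    - {"dp": [0.126,-0.225,0],"rotation": [0,0,-0.1]}
    - {"dp": [0.252,-0.45,0],"rotation": [0,0,-0.2]}
    - {"dp": [0.378,-0.675,0],"rotation": [0,0,-0.3]}
    - {"dp": [0.504,-0.9,0],"rotation": [0,0,-0.41]}

```text
clock: 1.5
position: [0.3301, 0.2302, 0.2506]
ee_rot: [0.0, 0.425, 0.905, 0.0]
contact_force: [1.1, -0.5, 0.5]
width: 0.0855
```

send_rows:
  deltas:
    - {"dp": [0.126,-0.225,0],"rotation": [0,0,-0.1]}
    - {"dp": [0.252,-0.45,0],"rotation": [0,0,-0.2]}
    - {"dp": [0.378,-0.675,0],"rotation": [0,0,-0.3]}
    - {"dp": [0.504,-0.9,0],"rotation": [0,0,-0.41]}

```text
clock: 1.83
position: [0.3907, 0.1221, 0.2506]
ee_rot: [0.0, 0.516, 0.857, 0.0]
contact_force: [-0.5, 0.5, 0.5]
width: 0.0858
```

send_rows:
  deltas:
    - {"dp": [0.126,-0.225,0],"rotation": [0,0,-0.1]}
    - {"dp": [0.252,-0.45,0],"rotation": [0,0,-0.2]}
    - {"dp": [0.378,-0.675,0],"rotation": [0,0,-0.3]}
    - {"dp": [0.504,-0.9,0],"rotation": [0,0,-0.41]}
    - {"dp": [0.504,-0.9,0],"rotation": [0,0,-0.41]}

```text
clock: 2.25
position: [0.4539, 0.0111, 0.2505]
ee_rot: [0.002, 0.602, 0.799, -0.0]
contact_force: [-1.1, -0.1, -1.0]
width: 0.085
```

Run:
```python
from h import *
im=eyes.get_image('wrist');save(im,'w1.png');print(im['mtx'],im['rvec'],im['tvec'])
s=monitor.get_state();print(s['position'],s['ee_rot'],s['contact_force'],s['clock'])
print(models.find_in('carrier_grip',im)[:3])
```

```text
[[371.64829954   0.         321.65954756]
 [  0.         371.64829954 242.45618238]
 [  0.           0.           1.        ]] [-2.8180215  -0.39675628 -0.06299062] [-0.4398497  -0.14742649  0.3436056 ]
[0.45208799 0.01343192 0.2503006 ] [4.63117159e-04 6.01098286e-01 7.99174972e-01 1.07353013e-05] [-0.1949981 -0.254058   0.035088 ] 2.3
[{'box': [364.3, 39.1, 435.7, 96.3], 'score': 0.61}, {'box': [293.1, 183.4, 348.6, 244.2], 'score': 0.59}]
```

View pics/w1.png

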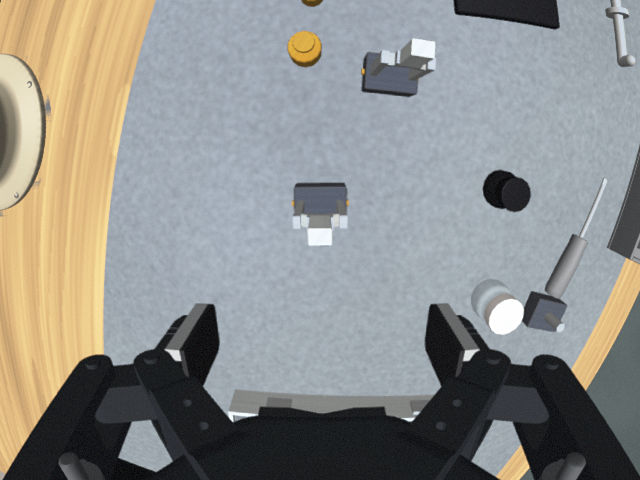

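```bash
cat >> h.py <<'E'
def wcloud(im):
    K=np.array(im['mtx']);v,u=np.mgrid[0:480,0:640]
    x=(u-K[0,2])/K[0,0];y=(v-K[1,2])/K[1,1];r=np.hypot(x,y)+1e-9
    d=im['depth'];k=np.tan(np.minimum(r,1.5))/r*d
    p=np.stack([x*k,y*k,d],-1)
    return (p-np.array(im['tvec']).ravel())@R(im),d>0
E
python3 - <<'E'
from h import *
im=eyes.get_image('wrist')
C,m=wcloud(im);p=C[m]
print(C[237,319],C[200,320],C[300,320])
from m import sel,rect
c=(.45,.015)
rect(sel(p,c,.04,.015,.036),'blk');rect(sel(p,c,.04,.128,.15),'tab');rect(sel(p,c,.04,.08,.105),'roof')
E
```

```text
[0.4472489  0.02092911 0.13723846] [0.44594135 0.02603263 0.02972105] [ 0.47836204 -0.08612923  0.00083195]
top blk 315 [451.7  17.4] [54.2 35.7] 16.2 z 0.0293 0.0342 mean [0.4505 0.0166]
top tabtop 60 [451.3  17.2] [15.7 11.3] 17.6 z 0.1374 0.1414 mean [0.4512 0.0173]
top roof 69 [451.3  17.3] [41.6  9.7] 16.4 z 0.094 0.1009 mean [0.4508 0.0171]
top frame 71 [451.3  17.3] [41.7  9.7] 16.4 z 0.0926 0.1009 mean [0.4502 0.017 ]
side blk 480 [449.3  12.5] [53.5 35.6] 16.1 z 0.0269 0.036 mean [0.4462 0.0073]
side tabtop 91 [449.7  12.8] [17.6 12. ] 19.5 z 0.1347 0.1388 mean [0.4487 0.0115]
side roof 166 [450.3  13.4] [45.7 11.4] 15.2 z 0.0917 0.1009 mean [0.4454 0.01  ]
side frame 398 [450.2  13.4] [45.5 12.1] 17.1 z 0.0733 0.1009 mean [0.4472 0.0112]
blk 1388 [449.8  21. ] [53.6 27.8] 16.8 z 0.0283 0.0351 mean [0.4495 0.0235]
tab 484 [450.7  17. ] [15.7 12.5] 15.5 z 0.1363 0.1391 mean [0.4506 0.0178]
roof 563 [451.1  17.4] [41.8 11.1] 16.7 z 0.0932 0.1042 mean [0.4507 0.0183]
```

send_rows:
  deltas:
    - {"dp": [0,0.015,-0.25],"rotation": [0,0,0.014]}
    - {"dp": [0,0.015,-0.5],"rotation": [0,0,0.014]}
    - {"dp": [0,0.015,-0.75],"rotation": [0,0,0.014]}
    - {"dp": [0,0.015,-0.9],"rotation": [0,0,0.014]}
    - {"dp": [0,0.015,-1.0],"rotation": [0,0,0.014]}

```text
clock: 2.82
position: [0.4482, 0.0191, 0.1283]
ee_rot: [-0.002, 0.596, 0.803, -0.001]
contact_force: [0.3, -0.2, -0.2]
width: 0.0855
```

send_rows:
  deltas:
    - {"dp": [0,0,-0.042],"rotation": [0,0,0]}
    - {"dp": [0,0,-0.042],"rotation": [0,0,0]}

```text
clock: 2.98
position: [0.4493, 0.0186, 0.1245]
ee_rot: [-0.001, 0.596, 0.803, -0.001]
contact_force: [0.1, 0.1, 0.2]
width: 0.0854
```

Run:
```python
from h import *
im=eyes.get_image('wrist');save(im,'w2.png')
s=monitor.get_state();print(s['position'],s['ee_rot'],s['contact_force'],s['clock'])
C,m=wcloud(im);p=C[m]
from m import sel,rect
c=(.45,.017)
rect(sel(p,c,.02,.128,.15),'tab');rect(sel(p,c,.04,.09,.105),'roof')
```

```text
[0.45025417 0.01829403 0.12540889] [-2.35750416e-04  5.96071325e-01  8.02931454e-01 -7.46700247e-08] [0.59930797 0.22370583 0.28301226] 3.0333
top blk 315 [451.7  17.4] [54.2 35.7] 16.2 z 0.0293 0.0342 mean [0.4505 0.0166]
top tabtop 60 [451.3  17.2] [15.7 11.3] 17.6 z 0.1374 0.1414 mean [0.4512 0.0173]
top roof 69 [451.3  17.3] [41.6  9.7] 16.4 z 0.094 0.1009 mean [0.4508 0.0171]
top frame 71 [451.3  17.3] [41.7  9.7] 16.4 z 0.0926 0.1009 mean [0.4502 0.017 ]
side blk 480 [449.3  12.5] [53.5 35.6] 16.1 z 0.0269 0.036 mean [0.4462 0.0073]
side tabtop 91 [449.7  12.8] [17.6 12. ] 19.5 z 0.1347 0.1388 mean [0.4487 0.0115]
side roof 166 [450.3  13.4] [45.7 11.4] 15.2 z 0.0917 0.1009 mean [0.4454 0.01  ]
side frame 398 [450.2  13.4] [45.5 12.1] 17.1 z 0.0733 0.1009 mean [0.4472 0.0112]
tab 1759 [451.1  17. ] [15.9 14.1] 16.8 z 0.1357 0.1386 mean [0.4504 0.019 ]
roof 1481 [450.7  17.5] [42.2 12.1] 16.1 z 0.0956 0.105 mean [0.4502 0.0192]
```

View pics/w2.png

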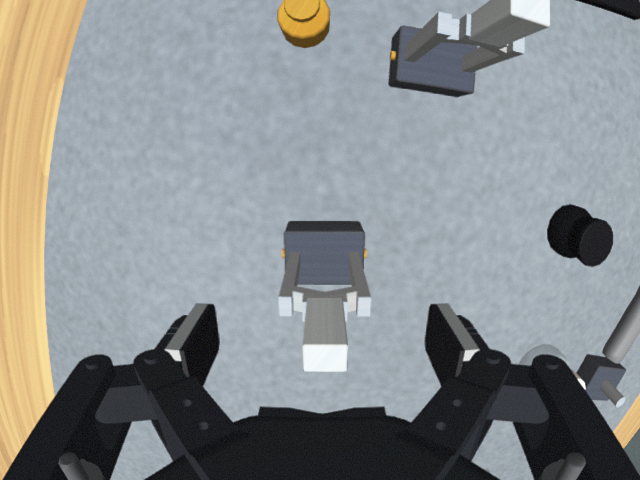

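The specimen's tab (325,355) sits centred between the open pads (pads at 190 and 455), jaws square to it. Closing on it.

send_rows:
  deltas:
    - {"dp": [0,0,0],"rotation": [0,0,0]}
    - {"dp": [0,0,0],"rotation": [0,0,0]}
    - {"dp": [0,0,0],"rotation": [0,0,0]}
    - {"dp": [0,0,0],"rotation": [0,0,0]}
    - {"dp": [0,0,0],"rotation": [0,0,0]}
    - {"dp": [0,0,0],"rotation": [0,0,0]}
    - {"dp": [0,0,0],"rotation": [0,0,0]}
    - {"dp": [0,0,0],"rotation": [0,0,0]}
  fingers: 1
  grip_force: 50

```text
clock: 3.7
position: [0.4512, 0.0173, 0.1257]
ee_rot: [0.001, 0.597, 0.802, 0.0]
contact_force: [0.3, 0.4, 3.6]
width: 0.0153
```

Run:
```python
from h import *
P=[];F=[]
for i in range(4):
    im=eyes.get_image('wrist');s=monitor.get_state();P.append(s['position']);F.append(s['contact_force'])
save(im,'w3.png');print(np.mean(P,0),np.std(P,0),s['ee_rot'],np.mean(F,0),s['clock'],s['width'])
C,m=wcloud(im);p=C[m]
from m import sel,rect
c=(.45,.017)
rect(sel(p,c,.02,.128,.15),'tab');rect(sel(p,c,.04,.09,.105),'roof')
```

```text
[0.45115244 0.01730124 0.12570677] [1.83672514e-05 1.08343869e-05 1.16167894e-05] [5.09513009e-04 5.96727032e-01 8.02444068e-01 3.28778707e-04] [0.3553472  0.67535649 4.9032726 ] 3.9 0.014886164746574107
top blk 315 [451.7  17.4] [54.2 35.7] 16.2 z 0.0293 0.0342 mean [0.4505 0.0166]
top tabtop 60 [451.3  17.2] [15.7 11.3] 17.6 z 0.1374 0.1414 mean [0.4512 0.0173]
top roof 69 [451.3  17.3] [41.6  9.7] 16.4 z 0.094 0.1009 mean [0.4508 0.0171]
top frame 71 [451.3  17.3] [41.7  9.7] 16.4 z 0.0926 0.1009 mean [0.4502 0.017 ]
side blk 480 [449.3  12.5] [53.5 35.6] 16.1 z 0.0269 0.036 mean [0.4462 0.0073]
side tabtop 91 [449.7  12.8] [17.6 12. ] 19.5 z 0.1347 0.1388 mean [0.4487 0.0115]
side roof 166 [450.3  13.4] [45.7 11.4] 15.2 z 0.0917 0.1009 mean [0.4454 0.01  ]
side frame 398 [450.2  13.4] [45.5 12.1] 17.1 z 0.0733 0.1009 mean [0.4472 0.0112]
tab 3796 [449.4  18.8] [36.9 24.6] 15.8 z 0.1379 0.15 mean [0.4492 0.0218]
roof 783 [450.2  20.1] [41.9  6.7] 16.8 z 0.0958 0.105 mean [0.45   0.0213]
```

send_rows:
  deltas:
    - {"dp": [0,0,0.08],"rotation": [0,0,0]}
    - {"dp": [0,0,0.22],"rotation": [0,0,0]}
    - {"dp": [0,0,0.42],"rotation": [0,0,0]}
    - {"dp": [0,0,0.62],"rotation": [0,0,0]}
    - {"dp": [0,0,0.78],"rotation": [0,0,0]}
    - {"dp": [0,0,0.9],"rotation": [0,0,0]}
    - {"dp": [0,0,0.9],"rotation": [0,0,0]}

```text
clock: 4.48
position: [0.4518, 0.0172, 0.2351]
ee_rot: [0.002, 0.597, 0.802, 0.001]
contact_force: [0.2, -0.5, -4.1]
width: 0.0149
```

Run:
```python
from h import *
P=[];F=[]
for i in range(10):
    im=eyes.get_image('wrist');s=monitor.get_state();P.append(s['position']);F.append(s['contact_force'])
print(np.mean(P[4:],0),np.std(P,0),s['ee_rot'],np.mean(F,0),np.std(F,0),s['clock'],s['width'])
print(np.round(F,2)[:,2])
```

```text
[0.44995556 0.01745695 0.23206628] [4.75896996e-04 5.14286397e-05 5.97975005e-04] [-5.15757871e-04  5.96723774e-01  8.02446508e-01 -2.68981563e-04] [-0.18785154  0.13529802 -3.4525813 ] [0.36951515 0.38046897 0.41479782] 4.9833 0.015256039742357856
[-3.01 -3.35 -3.64 -3.73 -3.71 -3.49 -3.31 -4.16 -3.58 -2.56]
```

send_rows:
  deltas:
    - {"dp": [0.08,0.056,0.01],"rotation": [0,0,0.01]}
    - {"dp": [0.25,0.175,0.01],"rotation": [0,0,0.02]}
    - {"dp": [0.5,0.35,0.01],"rotation": [0,0,0.03]}
    - {"dp": [0.76,0.53,0.01],"rotation": [0,0,0.033]}

```text
clock: 5.32
position: [0.5432, 0.082, 0.2348]
ee_rot: [0.0, 0.59, 0.807, 0.0]
contact_force: [0.3, -0.1, -2.3]
width: 0.0151
```

send_rows:
  deltas:
    - {"dp": [0.25,0.177,0],"rotation": [0,0,0.01]}
    - {"dp": [0.48,0.34,0],"rotation": [0,0,0.02]}
    - {"dp": [0.66,0.465,0],"rotation": [0,0,0.03]}
    - {"dp": [0.75,0.53,0],"rotation": [0,0,0.033]}
    - {"dp": [0.75,0.53,0],"rotation": [0,0,0.033]}
    - {"dp": [0.75,0.53,0],"rotation": [0,0,0.033]}

```text
clock: 5.82
position: [0.6324, 0.1455, 0.2334]
ee_rot: [-0.001, 0.583, 0.813, -0.001]
contact_force: [0.0, -0.4, -3.1]
width: 0.0149
```

```bash
python3 - <<'E'
from h import *
P=[];F=[]
for n in ['side','top','wrist']:
    im=eyes.get_image(n);save(im,n+'4.png');s=monitor.get_state();P.append(s['position']);F.append(s['contact_force'])
    np.savez(n+'4.npz',**{k:im[k] for k in('color','depth','mtx','rvec','tvec')})
print(np.round(P,4),s['ee_rot'],np.mean(F,0),s['clock'],s['width'])
E
python3 - <<'E'
import cv2
for n,a in(('side',(200,90,360,210)),('top',(100,130,300,280)),('wrist',(0,0,640,480))):
    i=cv2.imread(f'pics/{n}4.png')[a[1]:a[3],a[0]:a[2]]
    cv2.imwrite(f'pics/{n}4c.png',cv2.resize(i,None,fx=640/i.shape[1],fy=640/i.shape[1]))
E
```

```text
[[0.6316 0.1449 0.2337]
 [0.6312 0.1445 0.234 ]
 [0.6311 0.1443 0.2344]] [-2.83084695e-04  5.83504243e-01  8.12109940e-01 -4.03866548e-04] [-0.09870088  0.03215074 -3.13212625] 5.9667 0.014727282216518185
```

View pics/side4c.png

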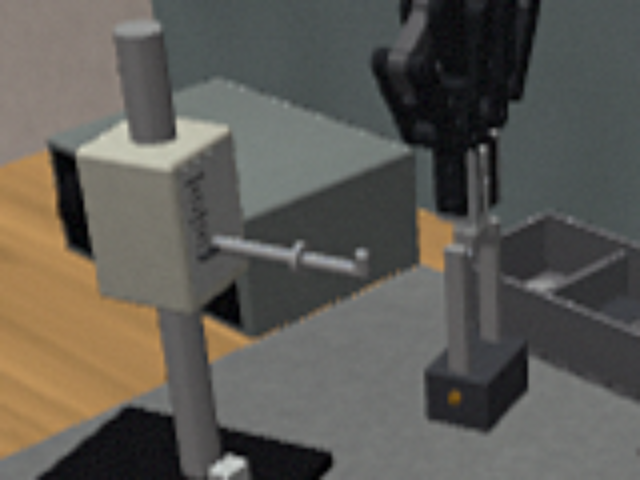

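View pics/top4c.png

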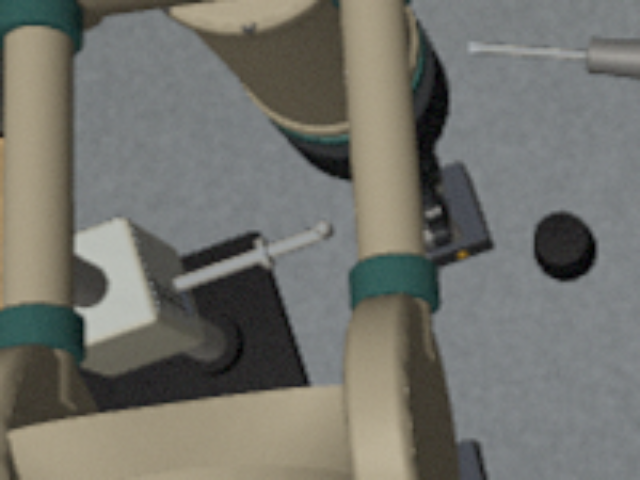

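View pics/wrist4c.png

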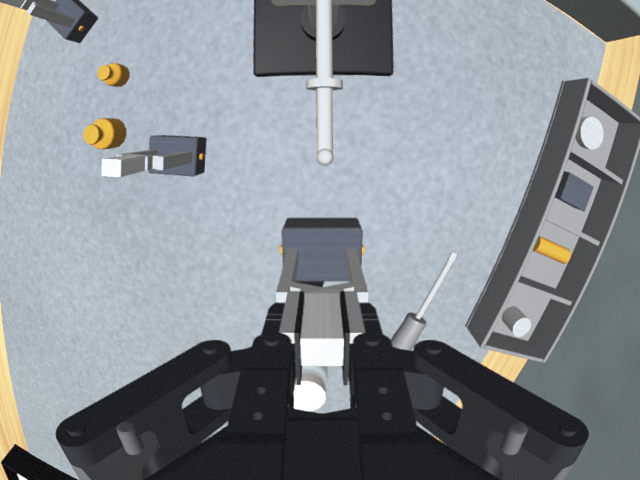

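Run:
```python
from l import *
t=L('top4.npz');C,m=cloud(t)
for z0,z1 in((.12,.29),(.29,.36),(.36,.45),(.45,.6),(.6,.9)):
    X=C[m&(C[...,2]>z0)&(C[...,2]<z1)&(C[...,0]<.75)&(C[...,0]>.05)&(abs(C[...,1])<.6)]
    print(z0,len(X)); 
    for x in np.arange(.05,.75,.1):
        k=X[(X[:,0]>=x)&(X[:,0]<x+.1)]
        if len(k): print('  ',x.round(2),len(k),'y',k[:,1].min().round(3),k[:,1].max().round(3),'z',k[:,2].min().round(3),k[:,2].max().round(3))
```

```text
0.12 5405
   0.45 263 y -0.581 0.333 z 0.129 0.226
   0.55 3314 y -0.587 0.324 z 0.12 0.289
   0.65 1828 y -0.552 0.147 z 0.12 0.221
0.29 220
   0.55 220 y 0.108 0.168 z 0.29 0.36
0.36 745
   0.55 744 y 0.108 0.178 z 0.361 0.45
   0.65 1 y 0.114 0.114 z 0.386 0.386
0.45 5718
   0.35 74 y 0.065 0.068 z 0.58 0.6
   0.45 310 y 0.068 0.193 z 0.578 0.6
   0.55 5222 y 0.078 0.21 z 0.45 0.6
   0.65 112 y 0.082 0.194 z 0.569 0.6
0.6 46500
   0.25 8041 y 0.06 0.157 z 0.657 0.723
   0.35 21463 y 0.064 0.18 z 0.6 0.711
   0.45 7211 y 0.068 0.192 z 0.6 0.659
   0.55 8726 y 0.079 0.21 z 0.6 0.624
   0.65 1059 y 0.085 0.203 z 0.6 0.621
```

View pics/top4.png

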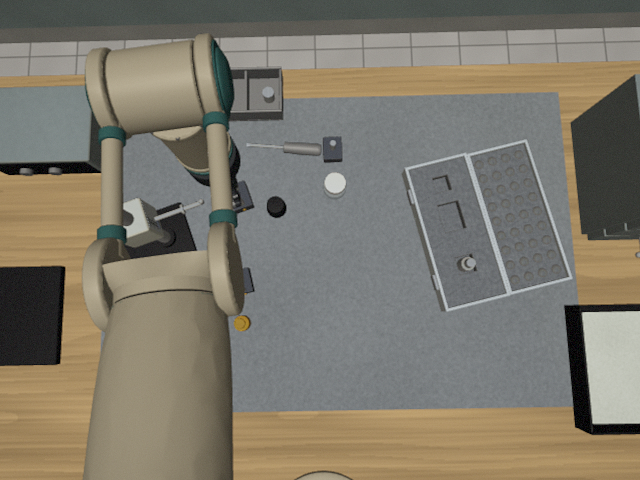

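View pics/side4.png

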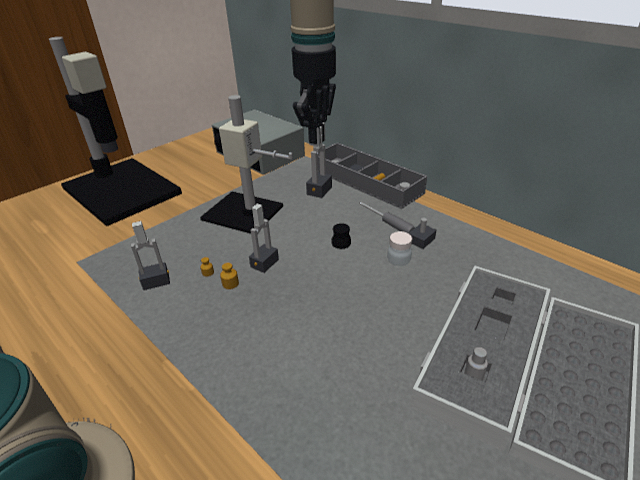

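Run:
```python
from l import *
t=L('wrist4.npz');C,m=wcloud(t);p=C[m]
a=np.deg2rad(108.6);ex=np.array([np.cos(a),np.sin(a)]);ey=np.array([-ex[1],ex[0]])
tcp=np.array([.6311,.1443])
q=np.c_[(p[:,:2]-tcp)@ex,(p[:,:2]-tcp)@ey,p[:,2]]
# bar
X=q[(abs(q[:,1])<.02)&(q[:,0]>.04)&(q[:,0]<.15)&(q[:,2]>.15)&(q[:,2]<.2)]
for x in np.arange(.04,.15,.004):
    k=X[(X[:,0]>=x)&(X[:,0]<x+.004)]
    if len(k): print(x.round(3),len(k),k[:,1].min().round(4),k[:,1].max().round(4),'ymid',((k[:,1].min()+k[:,1].max())/2).round(4),'z',np.percentile(k[:,2],[50,95]).round(4))
from m import sel
for z0,z1,n in((.240,.25,'tab'),(.19,.212,'roof'),(.125,.142,'blk')):
    k=q[(abs(q[:,0])<.04)&(abs(q[:,1])<.03)&(q[:,2]>z0)&(q[:,2]<z1)]
    if len(k): print(n,len(k),k.min(0).round(4),k.max(0).round(4),k.mean(0).round(4))
```

```text
0.056 8 -0.003 0.0003 ymid -0.0014 z [0.1801 0.1807]
0.06 115 -0.0049 0.0022 ymid -0.0014 z [0.1818 0.1835]
0.064 143 -0.0051 0.0023 ymid -0.0014 z [0.1801 0.1826]
0.068 128 -0.0051 0.0023 ymid -0.0014 z [0.1739 0.1751]
0.072 127 -0.0051 0.0023 ymid -0.0014 z [0.1739 0.1754]
0.076 131 -0.0051 0.0023 ymid -0.0014 z [0.1741 0.1754]
0.08 137 -0.0051 0.0023 ymid -0.0014 z [0.1739 0.1755]
0.084 130 -0.005 0.0023 ymid -0.0014 z [0.1738 0.1753]
0.088 127 -0.005 0.0023 ymid -0.0014 z [0.174  0.1754]
0.092 128 -0.005 0.0028 ymid -0.0011 z [0.174  0.1755]
0.096 310 -0.0099 0.0073 ymid -0.0013 z [0.1773 0.1802]
0.1 164 -0.0098 0.0071 ymid -0.0013 z [0.1763 0.1797]
0.104 126 -0.0045 0.0028 ymid -0.0008 z [0.1738 0.1754]
0.108 123 -0.0045 0.0028 ymid -0.0008 z [0.1738 0.1755]
0.112 125 -0.0045 0.0028 ymid -0.0008 z [0.1739 0.1751]
0.116 124 -0.0045 0.0028 ymid -0.0008 z [0.1739 0.1754]
0.12 122 -0.0045 0.0028 ymid -0.0008 z [0.1739 0.1753]
0.124 114 -0.0045 0.0029 ymid -0.0008 z [0.1738 0.1752]
0.128 123 -0.0045 0.0029 ymid -0.0008 z [0.1739 0.1754]
0.132 117 -0.0045 0.0029 ymid -0.0008 z [0.1739
[... 330 characters left out ...]
4 0.1009 mean [0.4508 0.0171]
top frame 71 [451.3  17.3] [41.7  9.7] 16.4 z 0.0926 0.1009 mean [0.4502 0.017 ]
side blk 480 [449.3  12.5] [53.5 35.6] 16.1 z 0.0269 0.036 mean [0.4462 0.0073]
side tabtop 91 [449.7  12.8] [17.6 12. ] 19.5 z 0.1347 0.1388 mean [0.4487 0.0115]
side roof 166 [450.3  13.4] [45.7 11.4] 15.2 z 0.0917 0.1009 mean [0.4454 0.01  ]
side frame 398 [450.2  13.4] [45.5 12.1] 17.1 z 0.0733 0.1009 mean [0.4472 0.0112]
tab 2389 [-0.0107 -0.0216  0.24  ] [0.0129 0.0209 0.25  ] [ 0.0045 -0.0004  0.2447]
roof 1167 [-0.0006 -0.0211  0.19  ] [0.0062 0.0209 0.2119] [ 4.300e-03 -1.000e-04  2.005e-01]
blk 3895 [-0.0184 -0.0271  0.125 ] [0.0182 0.0274 0.1417] [ 0.0035 -0.      0.1366]
```

send_rows:
  deltas:
    - {"dp": [-0.01,0.03,0],"rotation": [0,0,0]}
    - {"dp": [-0.03,0.1,0],"rotation": [0,0,0]}
    - {"dp": [-0.06,0.2,0],"rotation": [0,0,0]}
    - {"dp": [-0.1,0.31,0],"rotation": [0,0,0]}
    - {"dp": [-0.14,0.42,0],"rotation": [0,0,0]}
    - {"dp": [-0.17,0.53,0],"rotation": [0,0,0]}
    - {"dp": [-0.195,0.6,0],"rotation": [0,0,0]}
    - {"dp": [-0.205,0.643,0],"rotation": [0,0,0]}
    - {"dp": [-0.205,0.643,0],"rotation": [0,0,0]}
    - {"dp": [-0.205,0.643,0],"rotation": [0,0,0]}

```text
clock: 6.8
position: [0.6073, 0.222, 0.2344]
ee_rot: [0.0, 0.583, 0.812, -0.0]
contact_force: [0.9, -0.0, -3.8]
width: 0.0149
```

```bash
cat > look.py <<'E'
import sys
from l import *
tag=sys.argv[1]; n=int(sys.argv[2]) if len(sys.argv)>2 else 5
P=[];F=[]
for i in range(n):
    im=eyes.get_image('side' if i<n-1 else 'wrist');s=monitor.get_state();P.append(s['position']);F.append(s['contact_force'])
    if i==0: save(im,'s'+tag+'.png'); sd=im
save(im,'w'+tag+'.png')
np.savez('w'+tag+'.npz',**{k:im[k] for k in('color','depth','mtx','rvec','tvec')})
c=sd['color'][90:210,200:360,::-1];c=cv2.resize(c,None,fx=4,fy=4,interpolation=cv2.INTER_CUBIC)
w=cv2.resize(im['color'][...,::-1],None,fx=.0+480/480,fy=1.)
cv2.imwrite('pics/sc'+tag+'.png',c)
print('P',np.round(P[-1],4),'F',np.mean(F,0).round(2),'Fz',np.round(np.array(F)[:,2],2),s['clock'],s['width'].round(4),np.round(s['ee_rot'],4))
E
python3 look.py 5 6
```

```text
Traceback (most recent call last):
  File "look.py", line 13, in <module>
    print('P',np.round(P[-1],4),'F',np.mean(F,0).round(2),'Fz',np.round(np.array(F)[:,2],2),s['clock'],s['width'].round(4),np.round(s['ee_rot'],4))
                                                                                                       ^^^^^^^^^^^^^^^^
AttributeError: 'float' object has no attribute 'round'
```

View pics/sc5.png

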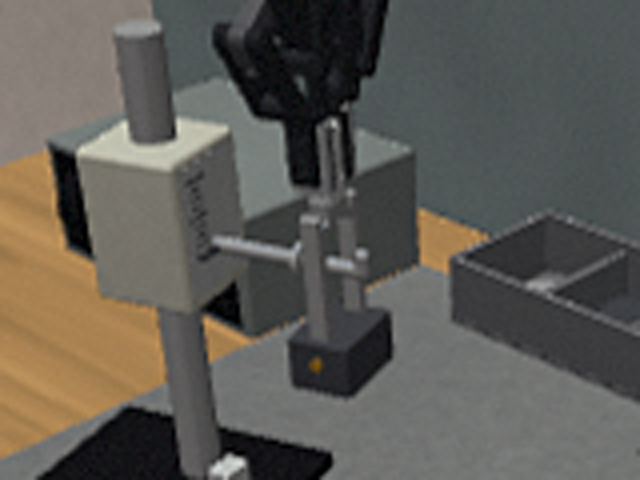

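View pics/w5.png

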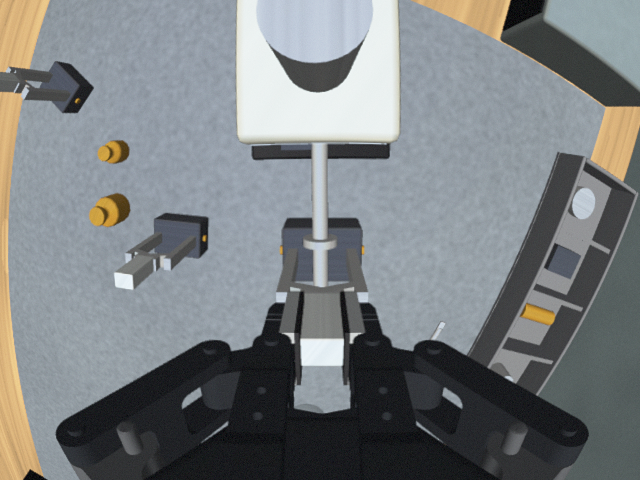

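```bash
sed -i "s/s\['width'\].round(4)/round(s['width'],4)/" look.py
cat > rel.py <<'E'
import sys
from l import *
def rel(tag,tcp,yaw=18.6):
    t=L('w'+tag+'.npz');C,m=wcloud(t);p=C[m]
    a=np.deg2rad(yaw+90);ex=np.array([np.cos(a),np.sin(a)]);ey=np.array([-ex[1],ex[0]])
    tcp=np.array(tcp);return np.c_[(p[:,:2]-tcp)@ex,(p[:,:2]-tcp)@ey,p[:,2]]
E
python3 - <<'E'
from rel import *
s=monitor.get_state();print(s['position'],s['contact_force'],s['clock'])
q=rel('5',s['position'][:2])
X=q[(abs(q[:,1])<.012)&(q[:,0]>.0)&(q[:,0]<.06)&(q[:,2]>.165)&(q[:,2]<.186)]
for x in np.arange(.0,.05,.002):
    k=X[(X[:,0]>=x)&(X[:,0]<x+.002)]
    if len(k): print(x.round(3),len(k),k[:,1].min().round(4),k[:,1].max().round(4),'z',np.percentile(k[:,2],[50,95]).round(4))
k=q[(abs(q[:,0])<.03)&(abs(q[:,1])<.04)&(q[:,2]>.126)&(q[:,2]<.145)];print(k.min(0),k.max(0))
E
```

```text
[0.60754623 0.22112161 0.23444679] [-0.11392406  0.5852091  -3.01645397] 7.1
0.0 52 -0.0029 0.0046 z [0.174  0.1751]
0.002 58 -0.0028 0.0046 z [0.1743 0.1755]
0.004 50 -0.0028 0.0046 z [0.174  0.1752]
0.006 51 -0.0028 0.0046 z [0.1743 0.1751]
0.008 56 -0.0028 0.0046 z [0.1742 0.1754]
0.01 54 -0.0028 0.0045 z [0.1741 0.1753]
0.012 56 -0.0028 0.0046 z [0.1741 0.1752]
0.014 28 -0.0028 0.0045 z [0.1742 0.1753]
0.016 74 -0.008 0.0096 z [0.1785 0.1799]
0.018 130 -0.008 0.0096 z [0.1785 0.1802]
0.02 249 -0.008 0.0098 z [0.1743 0.1796]
0.022 59 -0.0027 0.005 z [0.174  0.1752]
0.024 59 -0.0027 0.005 z [0.1739 0.1755]
0.026 62 -0.0027 0.005 z [0.1741 0.1755]
0.028 63 -0.0027 0.005 z [0.1741 0.1753]
0.03 60 -0.0027 0.005 z [0.1741 0.1754]
0.032 63 -0.0027 0.0049 z [0.1738 0.1752]
0.034 60 -0.0027 0.0049 z [0.174  0.1754]
0.036 62 -0.0027 0.0049 z [0.174  0.1758]
0.038 62 -0.0027 0.0049 z [0.1738 0.1751]
0.04 64 -0.0027 0.0049 z [0.174  0.1754]
0.042 61 -0.0027 0.0049 z [0.1741 0.1752]
0.044 64 -0.0027 0.0049 z [0.1739 0.1751]
0.046 63 -0.0027 0.0049 z [0.1741 0.1752]
0.048 64 -0.0027 0.0048 z [0.174  0.1755]
[-0.01857141 -0.02716521  0.12604756] [0.01810308 0.02728014 0.14487817]
```

send_rows:
  deltas:
    - {"dp": [-0.008,-0.002,-0.02],"rotation": [0,0,0]}
    - {"dp": [-0.008,-0.002,-0.06],"rotation": [0,0,0]}
    - {"dp": [-0.008,-0.002,-0.1],"rotation": [0,0,0]}
    - {"dp": [-0.008,-0.002,-0.13],"rotation": [0,0,0]}
    - {"dp": [-0.008,-0.002,-0.15],"rotation": [0,0,0]}
    - {"dp": [-0.008,-0.002,-0.158],"rotation": [0,0,0]}
    - {"dp": [-0.008,-0.002,-0.158],"rotation": [0,0,0]}

```text
clock: 7.68
position: [0.6062, 0.2215, 0.215]
ee_rot: [-0.0, 0.583, 0.812, -0.0]
contact_force: [0.9, 0.2, -2.4]
width: 0.0153
```

```bash
python3 look.py 6 7
```

```text
P [0.6064 0.2216 0.2157] F [-0.19 -0.09 -3.02] Fz [-3.21 -3.52 -2.6  -3.51 -2.82 -2.9  -2.58] 8.0333 0.0151 [2.000e-04 5.834e-01 8.122e-01 2.000e-04]
```

View pics/sc6.png

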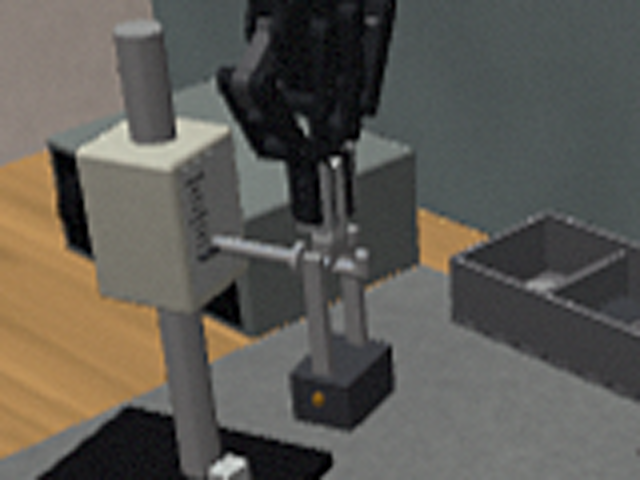

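send_rows:
  deltas:
    - {"dp": [0,0,-0.012],"rotation": [0,0,0]}
    - {"dp": [0,0,-0.025],"rotation": [0,0,0]}
    - {"dp": [0,0,-0.025],"rotation": [0,0,0]}

```text
clock: 8.28
position: [0.6061, 0.2215, 0.2121]
ee_rot: [-0.0, 0.583, 0.812, -0.0]
contact_force: [-0.4, 0.6, -2.5]
width: 0.0154
```

```bash
python3 look.py 7 8
```

```text
P [0.6064 0.2215 0.2125] F [-0.26  0.11 -3.17] Fz [-2.95 -2.73 -3.31 -3.34 -3.47 -3.51 -3.13 -2.88] 8.6833 0.0154 [1.000e-04 5.834e-01 8.122e-01 1.000e-04]
```

send_rows:
  deltas:
    - {"dp": [0,0,-0.006],"rotation": [0,0,0]}
    - {"dp": [0,0,-0.01],"rotation": [0,0,0]}
    - {"dp": [0,0,-0.01],"rotation": [0,0,0]}

```text
clock: 8.93
position: [0.6064, 0.2215, 0.2113]
ee_rot: [0.0, 0.583, 0.812, 0.0]
contact_force: [1.2, -0.3, -2.2]
width: 0.0153
```

```bash
python3 look.py 8 8
```

```text
P [0.6064 0.2215 0.2114] F [ 0.21  0.08 -2.41] Fz [-2.51 -2.67 -2.67 -2.07 -2.24 -2.95 -2.21 -1.94] 9.3333 0.0154 [1.000e-04 5.834e-01 8.122e-01 1.000e-04]
```

send_rows:
  deltas:
    - {"dp": [0,0,-0.006],"rotation": [0,0,0]}
    - {"dp": [0,0,-0.01],"rotation": [0,0,0]}
    - {"dp": [0,0,-0.01],"rotation": [0,0,0]}

```text
clock: 9.58
position: [0.6064, 0.2215, 0.2103]
ee_rot: [0.0, 0.583, 0.812, 0.0]
contact_force: [0.4, -0.5, 0.0]
width: 0.015
```

```bash
python3 look.py 9 8
```

```text
P [0.6064 0.2215 0.2102] F [ 0.24  0.18 -0.96] Fz [-0.98 -1.11 -1.44 -0.61 -1.1  -1.12 -0.41 -0.87] 9.9833 0.0153 [1.000e-04 5.834e-01 8.122e-01 1.000e-04]
```

send_rows:
  deltas:
    - {"dp": [0,0,-0.004],"rotation": [0,0,0]}
    - {"dp": [0,0,-0.007],"rotation": [0,0,0]}
    - {"dp": [0,0,-0.007],"rotation": [0,0,0]}

```text
clock: 10.23
position: [0.6064, 0.2215, 0.2094]
ee_rot: [0.0, 0.583, 0.812, 0.0]
contact_force: [0.9, -0.6, 0.5]
width: 0.0151
```

```bash
python3 look.py 10 8
```

```text
P [0.6064 0.2215 0.2094] F [ 0.24 -0.08  0.37] Fz [ 0.81  0.42  0.71 -0.2   0.44  0.26  0.79 -0.27] 10.6333 0.0155 [1.000e-04 5.834e-01 8.122e-01 1.000e-04]
```

View pics/w10.png

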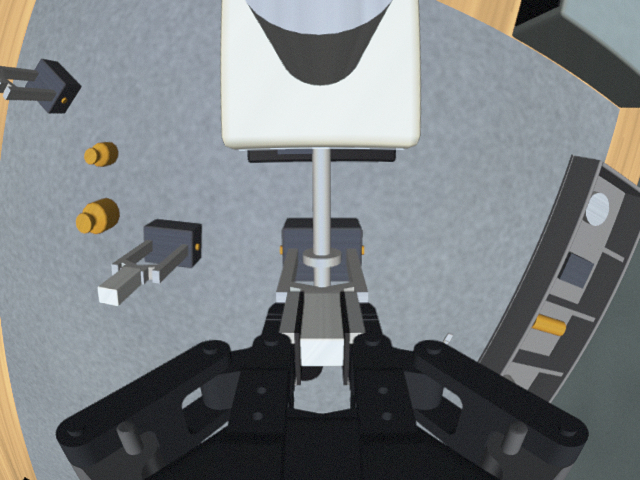

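View pics/sc10.png

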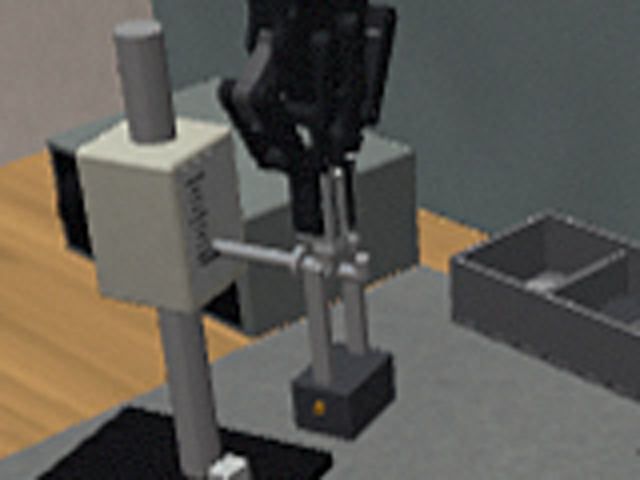

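send_rows:
  deltas:
    - {"dp": [0,0,0],"rotation": [0,0,0]}
    - {"dp": [0,0,0],"rotation": [0,0,0]}
  grip_force: 20

```text
clock: 10.8
position: [0.6064, 0.2215, 0.2094]
ee_rot: [0.0, 0.583, 0.812, 0.0]
contact_force: [0.1, 0.9, 0.1]
width: 0.0156
```

send_rows:
  deltas:
    - {"dp": [0,0,0],"rotation": [0,0,0]}
    - {"dp": [0,0,0],"rotation": [0,0,0]}
    - {"dp": [0,0,0],"rotation": [0,0,0]}
    - {"dp": [0,0,0],"rotation": [0,0,0]}
  fingers: 0.2

```text
clock: 11.13
position: [0.6062, 0.2215, 0.2092]
ee_rot: [-0.0, 0.583, 0.812, -0.0]
contact_force: [0.1, -1.2, -0.3]
width: 0.0343
```

```bash
python3 look.py 11 4
```

```text
P [0.6063 0.2215 0.2093] F [-0.17 -0.6  -0.19] Fz [-0.53  0.24  0.2  -0.66] 11.3333 0.0341 [0.     0.5834 0.8122 0.    ]
```

View pics/w11.png

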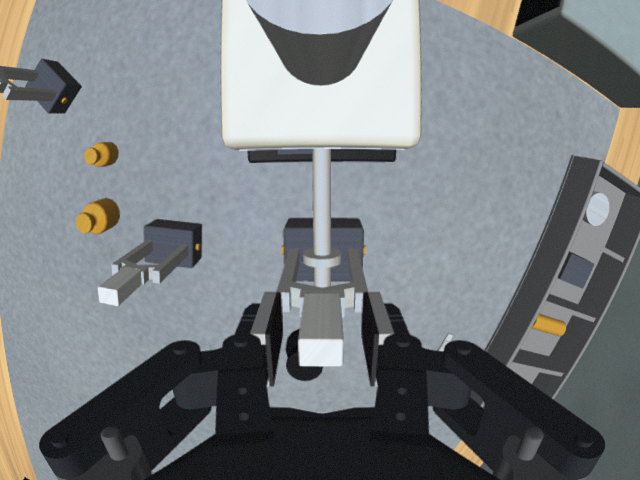

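View pics/sc11.png

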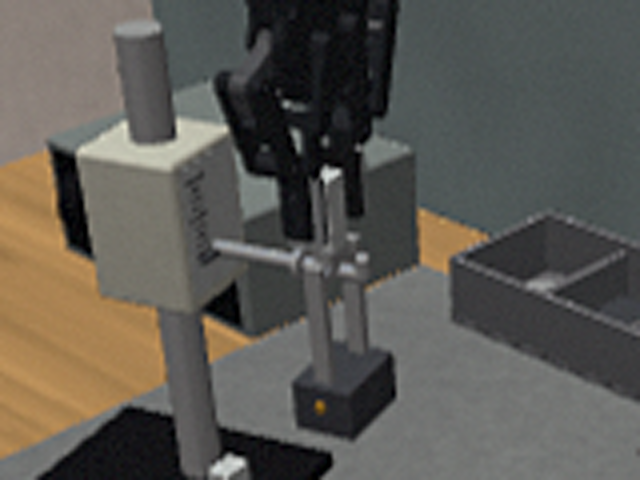

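send_rows:
  deltas:
    - {"dp": [0,0,0],"rotation": [0,0,0]}
    - {"dp": [0,0,0],"rotation": [0,0,0]}
    - {"dp": [0,0,0],"rotation": [0,0,0]}
    - {"dp": [0,0,0],"rotation": [0,0,0]}
    - {"dp": [0,0,0],"rotation": [0,0,0]}
    - {"dp": [0,0,0],"rotation": [0,0,0]}
    - {"dp": [0,0,0],"rotation": [0,0,0]}
    - {"dp": [0,0,0],"rotation": [0,0,0]}
    - {"dp": [0,0,0],"rotation": [0,0,0]}
    - {"dp": [0,0,0],"rotation": [0,0,0]}
    - {"dp": [0,0,0],"rotation": [0,0,0]}
    - {"dp": [0,0,0],"rotation": [0,0,0]}

```text
clock: 12.33
position: [0.6063, 0.2215, 0.2093]
ee_rot: [0.0, 0.583, 0.812, 0.0]
contact_force: [-0.1, 0.3, 0.5]
width: 0.034
```

```bash
cat > mot.py <<'E'
from h import *
g=[]
for i in range(24):
    im=eyes.get_image('wrist');c=im['color']
    if 1:
        h=cv2.cvtColor(c,cv2.COLOR_RGB2HSV); 
        sub=c[335:372,290:352].astype(int); m=(sub.min(2)>190)
        v,u=np.nonzero(m); 
        d=c[215:250,270:375].astype(int); hs=h[215:280,265:380]; mm=(hs[...,1]>150)&(hs[...,2]>120)
        v2,u2=np.nonzero(mm)
        g.append([u.mean()+290,v.mean()+335,m.sum(),u2.mean()+265 if len(u2) else 0,v2.mean()+215 if len(v2) else 0])
g=np.array(g);print(g.round(2)[::3]);print(g.std(0),np.ptp(g,0));print(monitor.get_state()['clock'])
save(im,'wmot.png')
E
python3 mot.py
```

```text
[[ 320.35  351.89 1158.    326.08  250.12]
 [ 320.36  351.89 1156.    324.48  250.11]
 [ 320.31  351.88 1154.    324.44  249.96]
 [ 320.33  351.89 1157.    327.8   250.24]
 [ 320.33  351.87 1155.    324.48  250.  ]
 [ 320.33  351.87 1155.    327.8   250.16]
 [ 320.35  351.89 1156.    327.8   250.08]
 [ 320.33  351.89 1157.    327.76  250.08]]
[0.01431184 0.0066872  1.09211187 1.77683655 0.09647011] [0.05558715 0.02249135 4.         6.70238095 0.38285714]
13.5333
```

send_rows:
  deltas:
    - {"dp": [0,0,0],"rotation": [0,0,0]}
    - {"dp": [0,0,0],"rotation": [0,0,0]}
    - {"dp": [0,0,0],"rotation": [0,0,0]}
    - {"dp": [0,0,0],"rotation": [0,0,0]}
    - {"dp": [0,0,0],"rotation": [0,0,0]}
    - {"dp": [0,0,0],"rotation": [0,0,0]}
    - {"dp": [-0.003,-0.001,0],"rotation": [0,0,0]}
    - {"dp": [-0.0065,-0.002,0],"rotation": [0,0,0]}
    - {"dp": [-0.0065,-0.002,0],"rotation": [0,0,0]}
    - {"dp": [-0.0065,-0.002,0],"rotation": [0,0,0]}

```text
clock: 14.37
position: [0.6055, 0.2213, 0.2093]
ee_rot: [0.0, 0.583, 0.812, 0.0]
contact_force: [-0.2, 0.1, 0.3]
width: 0.0341
```

```bash
python3 look.py 12 3
python3 - <<'E'
import cv2,numpy as np
i=cv2.imread('pics/w12.png');sub=i[335:372,290:352];m=sub.min(2)>190;print(np.nonzero(m)[1].mean()+290)
cv2.imwrite('pics/w12c.png',cv2.resize(i[260:420,220:425],None,fx=3.5,fy=3.5))
E
```

```text
P [0.6055 0.2213 0.2093] F [ 0.6  -0.47  0.36] Fz [0.   0.56 0.52] 14.5167 0.0339 [0.000e+00 5.834e-01 8.122e-01 1.000e-04]
322.6120689655172
```

View pics/w12c.png

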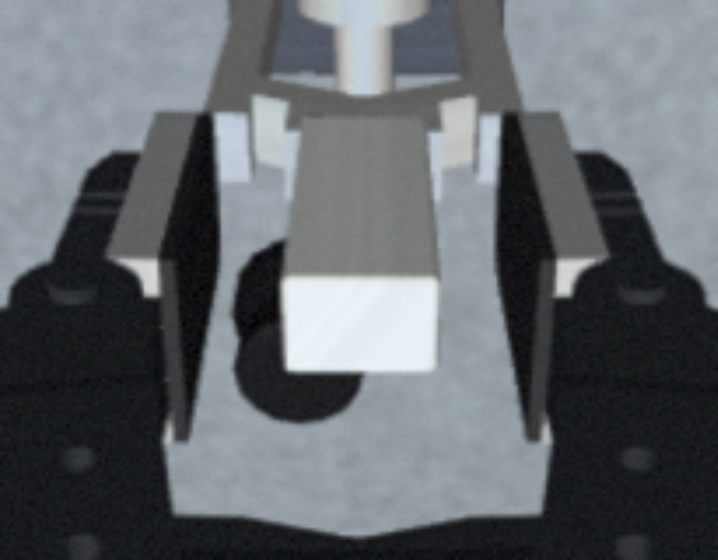

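send_rows:
  deltas:
    - {"dp": [0,0,0],"rotation": [0,0,0]}
    - {"dp": [0,0,0],"rotation": [0,0,0]}
    - {"dp": [0,0,0],"rotation": [0,0,0]}
    - {"dp": [0,0,0],"rotation": [0,0,0]}
  fingers: 0.54
  grip_force: 20

```text
clock: 14.85
position: [0.6056, 0.2212, 0.2093]
ee_rot: [0.0, 0.583, 0.812, 0.0]
contact_force: [0.6, 0.6, -0.1]
width: 0.0198
```

send_rows:
  deltas:
    - {"dp": [0,0,0],"rotation": [0,0,0]}
    - {"dp": [0,0,0],"rotation": [0,0,0]}
    - {"dp": [0,0,0],"rotation": [0,0,0]}
    - {"dp": [0,0,0],"rotation": [0,0,0]}
    - {"dp": [0,0,0],"rotation": [0,0,0]}
  fingers: 1

```text
clock: 15.27
position: [0.606, 0.2214, 0.2094]
ee_rot: [0.0, 0.583, 0.812, 0.0]
contact_force: [1.1, 0.1, 0.1]
width: 0.0154
```

```bash
python3 look.py 13 6
```

```text
P [0.6059 0.2214 0.2094] F [ 2.31  0.6  -0.08] Fz [-0.82 -0.13  0.25  0.05  0.69 -0.52] 15.5667 0.0156 [3.000e-04 5.834e-01 8.122e-01 4.000e-04]
```

send_rows:
  deltas:
    - {"dp": [0.004,0.001,0.006],"rotation": [0,0,0]}
    - {"dp": [0.006,0.002,0.014],"rotation": [0,0,0]}
    - {"dp": [0.006,0.002,0.024],"rotation": [0,0,0]}
    - {"dp": [0.006,0.002,0.036],"rotation": [0,0,0]}
    - {"dp": [0.006,0.002,0.06],"rotation": [0,0,0]}
    - {"dp": [0.006,0.002,0.1],"rotation": [0,0,0]}
    - {"dp": [0.006,0.002,0.15],"rotation": [0,0,0]}
    - {"dp": [0.006,0.002,0.185],"rotation": [0,0,0]}
    - {"dp": [0.006,0.002,0.2],"rotation": [0,0,0]}
    - {"dp": [0.006,0.002,0.2],"rotation": [0,0,0]}

```text
clock: 16.4
position: [0.6066, 0.2216, 0.2343]
ee_rot: [0.001, 0.583, 0.812, 0.001]
contact_force: [0.5, -0.3, -3.1]
width: 0.0155
```

```bash
python3 look.py 14 5
```

```text
P [0.606  0.2214 0.2329] F [-0.12 -0.04 -3.57] Fz [-3.2  -4.66 -3.01 -4.16 -2.82] 16.65 0.0159 [-2.000e-04  5.834e-01  8.122e-01 -3.000e-04]
```

View pics/sc14.png

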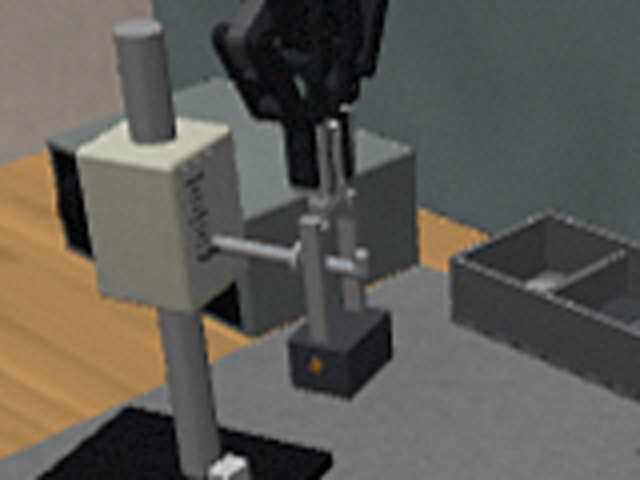

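View pics/w14.png

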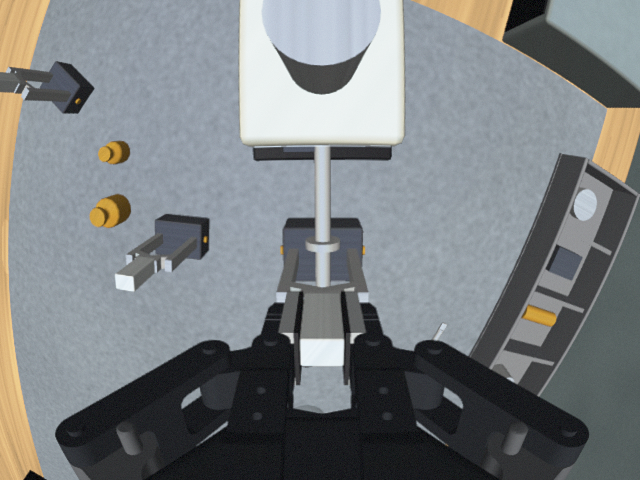

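send_rows:
  deltas:
    - {"dp": [0,0,0],"rotation": [0,0,0]}
    - {"dp": [0,0,0],"rotation": [0,0,0]}
    - {"dp": [0.01,-0.03,0],"rotation": [0,0,0]}
    - {"dp": [0.03,-0.1,0],"rotation": [0,0,0]}
    - {"dp": [0.067,-0.2,0],"rotation": [0,0,0]}
    - {"dp": [0.107,-0.32,0],"rotation": [0,0,0]}
    - {"dp": [0.147,-0.44,0],"rotation": [0,0,0]}
    - {"dp": [0.19,-0.57,0],"rotation": [0,0,0]}
    - {"dp": [0.215,-0.65,0],"rotation": [0,0,0]}
    - {"dp": [0.23,-0.69,0],"rotation": [0,0,0]}
    - {"dp": [0.23,-0.69,0],"rotation": [0,0,0]}
  grip_force: 50

```text
clock: 17.57
position: [0.6345, 0.1368, 0.2332]
ee_rot: [0.0, 0.584, 0.812, -0.0]
contact_force: [-0.6, 0.5, -3.7]
width: 0.0151
```

```bash
python3 look.py 15 5
python3 - <<'E'
from rel import *
s=monitor.get_state();print(s['position'],s['ee_rot'])
q=rel('15',s['position'][:2])
for z0,z1 in((.123,.143),(.11,.123)):
  k=q[(abs(q[:,0])<.04)&(abs(q[:,1])<.04)&(q[:,2]>z0)&(q[:,2]<z1)];print(k.min(0).round(4),k.max(0).round(4),np.median(k,0).round(4))
E
```

```text
P [0.6336 0.1395 0.2333] F [-0.07  0.52 -3.4 ] Fz [-3.8  -3.76 -2.71 -2.73 -3.99] 17.8167 0.0146 [-2.000e-04  5.831e-01  8.124e-01  2.000e-04]
[0.63359324 0.13945864 0.23333147] [-1.62834732e-04  5.83058697e-01  8.12429995e-01  1.79127308e-04]
[-0.0186 -0.0277  0.1232] [0.0181 0.0272 0.1429] [ 0.0049 -0.0002  0.1364]
[ 0.0166 -0.0251  0.11  ] [0.0181 0.0238 0.123 ] [ 0.0173 -0.0005  0.1166]
```

View pics/w15.png

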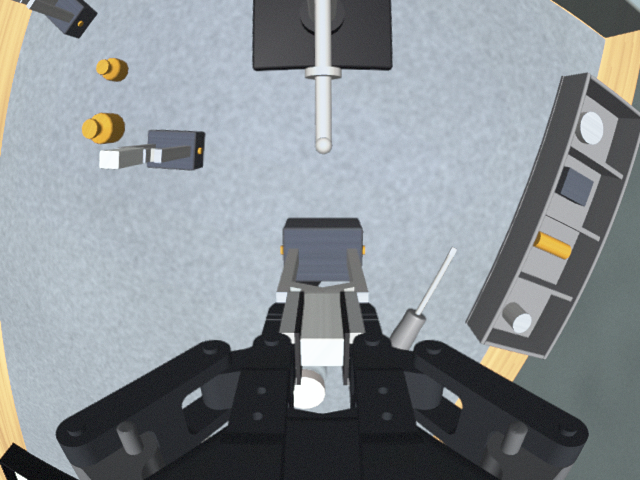

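send_rows:
  deltas:
    - {"dp": [-0.005,-0.07,0],"rotation": [0,0,-0.01]}
    - {"dp": [-0.02,-0.24,0],"rotation": [0,0,-0.02]}
    - {"dp": [-0.04,-0.52,0],"rotation": [0,0,-0.03]}
    - {"dp": [-0.066,-0.85,0],"rotation": [0,0,-0.048]}

```text
clock: 18.15
position: [0.6257, 0.0375, 0.2333]
ee_rot: [-0.0, 0.592, 0.806, 0.0]
contact_force: [0.9, 0.1, -2.9]
width: 0.015
```

send_rows:
  deltas:
    - {"dp": [-0.022,-0.28,0],"rotation": [0,0,-0.015]}
    - {"dp": [-0.044,-0.57,0],"rotation": [0,0,-0.032]}
    - {"dp": [-0.066,-0.85,0],"rotation": [0,0,-0.048]}

```text
clock: 18.4
position: [0.6174, -0.067, 0.2335]
ee_rot: [0.0, 0.603, 0.798, -0.0]
contact_force: [0.7, 0.2, -2.9]
width: 0.0151
```

send_rows:
  deltas:
    - {"dp": [-0.022,-0.28,0],"rotation": [0,0,-0.015]}
    - {"dp": [-0.044,-0.57,0],"rotation": [0,0,-0.032]}
    - {"dp": [-0.066,-0.85,0],"rotation": [0,0,-0.048]}

```text
clock: 18.65
position: [0.6095, -0.169, 0.2335]
ee_rot: [0.0, 0.612, 0.791, -0.0]
contact_force: [0.7, 0.3, -2.9]
width: 0.0152
```

send_rows:
  deltas:
    - {"dp": [-0.022,-0.28,0],"rotation": [0,0,-0.015]}
    - {"dp": [-0.044,-0.54,0],"rotation": [0,0,-0.032]}
    - {"dp": [-0.06,-0.74,0],"rotation": [0,0,-0.048]}
    - {"dp": [-0.066,-0.85,0],"rotation": [0,0,-0.048]}
    - {"dp": [-0.066,-0.85,0],"rotation": [0,0,-0.048]}
    - {"dp": [-0.066,-0.85,0],"rotation": [0,0,-0.048]}

```text
clock: 19.15
position: [0.602, -0.2689, 0.2331]
ee_rot: [-0.001, 0.622, 0.783, 0.001]
contact_force: [-0.2, 0.2, -3.0]
width: 0.0151
```

```bash
python3 look.py 16 8
```

```text
P [ 0.6024 -0.2684  0.2335] F [-0.14  0.34 -3.3 ] Fz [-3.46 -3.56 -3.62 -2.67 -3.14 -3.09 -3.67 -3.16] 19.55 0.0151 [1.000e-04 6.212e-01 7.836e-01 1.000e-04]
```

View pics/w16.png

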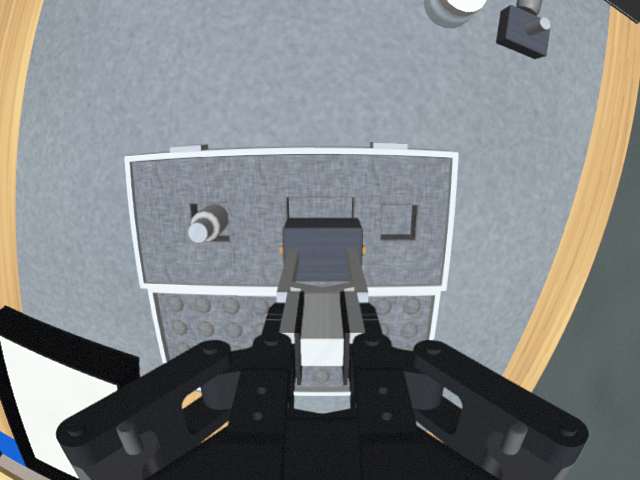

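View pics/s16.png

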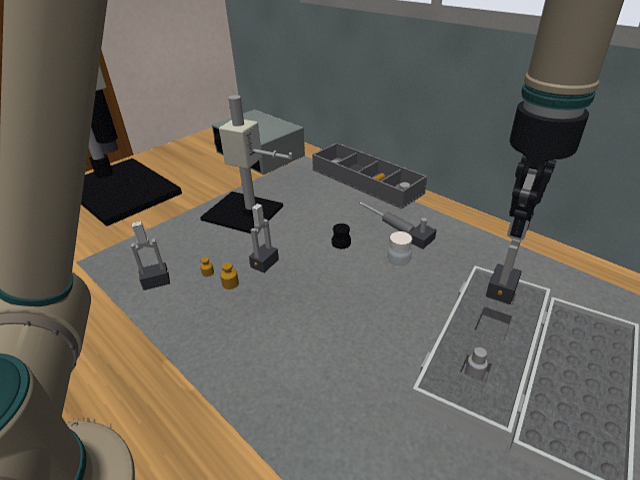

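```bash
cat > pk.py <<'E'
import sys
from rel import *
tag=sys.argv[1]
s=monitor.get_state();r=s['ee_rot'];n=np.array([r[1],r[2]])/np.hypot(r[1],r[2]);yaw=np.degrees(np.arctan2(2*n[1]**2-1,2*n[0]*n[1]));print(s['position'],'yaw',yaw)
q=rel(tag,s['position'][:2],yaw)
# q x: ex=yaw+90 (=-case x); q y: ey = -(jaw dir)
rim=q[(q[:,2]>.043)&(q[:,2]<.049)&(q[:,0]>-.05)&(q[:,0]<.09)&(abs(q[:,1])<.22)]
# far (+ex) rim line
f=rim[(rim[:,0]>.055)]
f=f[(f[:,1]>-.1)&(f[:,1]<.15)]
print('far rim', len(f)); 
for y in np.arange(-.1,.15,.04):
    k=f[(f[:,1]>=y)&(f[:,1]<y+.04)]
    if len(k): print(y.round(2),k[:,0].min().round(4),k[:,0].max().round(4))
for sgn in(1,-1):
    k=rim[(sgn*rim[:,1]>.1)&(rim[:,0]<.05)]
    for x in np.arange(-.05,.05,.02):
        kk=k[(k[:,0]>=x)&(k[:,0]<x+.02)]
        if len(kk): print('end',sgn,x.round(2),kk[:,1].min().round(4),kk[:,1].max().round(4))
fl=q[(q[:,2]<.033)&(q[:,2]>.015)&(abs(q[:,1])<.06)&(q[:,0]<.05)&(q[:,0]>-.03)]
print('floor',len(fl),fl.min(0).round(4),fl.max(0).round(4))
for x in np.arange(.0,.04,.003):
    k=fl[(fl[:,0]>=x)&(fl[:,0]<x+.003)]
    if len(k): print(x.round(3),len(k),k[:,1].min().round(4),k[:,1].max().round(4),k[:,2].mean().round(4))
b=q[(abs(q[:,0])<.03)&(abs(q[:,1])<.04)&(q[:,2]>.1)&(q[:,2]<.143)];print('blk',b.min(0).round(4),b.max(0).round(4))
E
python3 pk.py 16
```

```text
[ 0.60239384 -0.26835607  0.23347636] yaw 13.191431758833705
far rim 1526
-0.1 0.0578 0.063
-0.06 0.0577 0.063
-0.02 0.0579 0.0623
0.02 0.0577 0.0629
0.06 0.0576 0.0629
0.1 0.0576 0.0628
0.14 0.0575 0.0627
end 1 -0.05 0.1755 0.1816
end 1 -0.03 0.1762 0.1817
end 1 -0.01 0.1757 0.1818
end 1 0.01 0.1005 0.1815
end 1 0.03 0.1755 0.1819
end -1 -0.05 -0.1188 -0.1131
end -1 -0.03 -0.1189 -0.1131
end -1 -0.01 -0.1186 -0.1133
end -1 0.01 -0.1184 -0.1127
end -1 0.03 -0.1189 -0.1126
floor 1436 [-0.0191 -0.06    0.0174] [0.0162 0.0306 0.0326]
0.0 219 -0.0592 0.0306 0.0202
0.003 219 -0.06 0.0306 0.0204
0.006 244 -0.06 0.0306 0.0203
0.009 211 -0.0599 0.0305 0.0203
0.012 195 -0.0277 0.0306 0.0201
0.015 66 -0.0277 0.0306 0.0203
blk [-0.0184 -0.0279  0.108 ] [0.0184 0.0271 0.1429]
```

Run:
```python
from rel import *
t=L('w16.npz');C,m=wcloud(t)
a=np.deg2rad(103.19);ex=np.array([np.cos(a),np.sin(a)]);ey=np.array([-ex[1],ex[0]]);tcp=np.array([.6024,-.2684])
g=cv2.cvtColor(t['color'],cv2.COLOR_RGB2GRAY)
for v in range(188,214): 
    p=C[v,295:345].mean(0); print(v,g[v,295:345].mean().round(1),np.round([(p[:2]-tcp)@ex,(p[:2]-tcp)@ey,p[2]],4))
i=t['color'][140:300,260:440,::-1];cv2.imwrite('pics/w16c.png',cv2.resize(i,None,fx=4,fy=3.7,interpolation=cv2.INTER_CUBIC))
```

```text
188 138.9 [0.0277 0.0018 0.0401]
189 144.0 [0.0268 0.0018 0.04  ]
190 144.5 [0.0259 0.0018 0.0399]
191 142.7 [0.0251 0.0018 0.0401]
192 140.7 [0.0242 0.0018 0.0402]
193 139.7 [0.0233 0.0018 0.04  ]
194 137.7 [0.0224 0.0018 0.0399]
195 137.0 [0.0216 0.0018 0.0403]
196 131.2 [0.0208 0.0018 0.0403]
197 126.1 [0.0197 0.0018 0.0394]
198 141.7 [0.0155 0.0019 0.0201]
199 141.2 [0.0145 0.0019 0.0199]
200 139.7 [0.0136 0.0019 0.0201]
201 144.2 [0.0126 0.0019 0.0199]
202 143.7 [0.0117 0.0019 0.02  ]
203 142.3 [0.0108 0.0019 0.0201]
204 140.1 [0.0098 0.0019 0.02  ]
205 138.2 [0.0089 0.0019 0.0199]
206 137.0 [0.008  0.0019 0.0201]
207 138.8 [0.007  0.0019 0.0202]
208 140.1 [0.0075 0.0014 0.027 ]
209 139.3 [0.0052 0.0019 0.0202]
210 139.9 [0.0042 0.0019 0.0201]
211 138.9 [0.0032 0.0019 0.0201]
212 139.5 [0.0023 0.0019 0.0199]
213 141.1 [0.0028 0.0022 0.0268]
```

View pics/w16c.png

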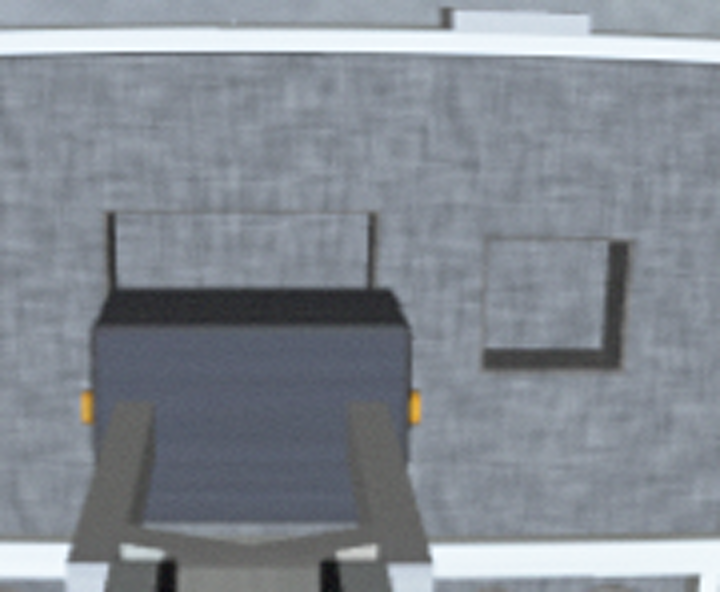

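send_rows:
  deltas:
    - {"dp": [-0.011,-0.02,-0.05],"rotation": [0,0,0]}
    - {"dp": [-0.011,-0.02,-0.15],"rotation": [0,0,0]}
    - {"dp": [-0.011,-0.02,-0.27],"rotation": [0,0,0]}
    - {"dp": [-0.011,-0.02,-0.39],"rotation": [0,0,0]}
    - {"dp": [-0.011,-0.02,-0.46],"rotation": [0,0,0]}
    - {"dp": [-0.011,-0.02,-0.495],"rotation": [0,0,0]}
    - {"dp": [-0.011,-0.02,-0.495],"rotation": [0,0,0]}
    - {"dp": [-0.011,-0.02,-0.495],"rotation": [0,0,0]}

```text
clock: 20.22
position: [0.6011, -0.2718, 0.1741]
ee_rot: [0.0, 0.622, 0.783, 0.0]
contact_force: [-0.4, -0.2, -3.7]
width: 0.0152
```

```bash
python3 look.py 17 6; python3 pk.py 17
python3 - <<'E'
import cv2
i=cv2.imread('pics/w17.png')[140:320,250:450];cv2.imwrite('pics/w17c.png',cv2.resize(i,None,fx=3,fy=3))
i=cv2.imread('pics/s17.png')[200:400,400:600];cv2.imwrite('pics/s17c.png',cv2.resize(i,None,fx=3,fy=3))
E
```

```text
P [ 0.6011 -0.2719  0.1746] F [-0.14 -0.04 -3.26] Fz [-2.38 -3.3  -4.3  -3.17 -3.22 -3.17] 20.5167 0.0155 [6.000e-04 6.217e-01 7.833e-01 1.000e-04]
[ 0.60110774 -0.27186185  0.1746047 ] yaw 13.123196404525356
far rim 2199
-0.1 0.0612 0.0662
-0.06 0.0612 0.0661
-0.02 0.0612 0.0662
0.02 0.0611 0.066
0.06 0.061 0.0661
0.1 0.061 0.066
0.14 0.0611 0.0659
end 1 -0.05 0.1736 0.1794
end 1 -0.03 0.1732 0.18
end 1 -0.01 0.1732 0.1794
end 1 0.01 0.1 0.1795
end 1 0.03 0.1723 0.1798
end -1 -0.05 -0.1206 -0.115
end -1 -0.03 -0.1205 -0.1151
end -1 -0.01 -0.1203 -0.1149
end -1 0.01 -0.1209 -0.1147
end -1 0.03 -0.1211 -0.1144
floor 984 [-0.0159 -0.06    0.018 ] [0.0209 0.0289 0.0328]
0.0 6 -0.06 -0.0589 0.0207
0.003 10 -0.06 0.0281 0.0208
0.006 18 -0.0596 0.0282 0.0229
0.009 184 -0.0597 0.0281 0.0202
0.012 289 -0.0298 0.0289 0.0203
0.015 311 -0.0298 0.0288 0.0206
0.018 119 -0.0298 0.0288 0.021
blk [-0.0055 -0.0214  0.1001] [0.0053 0.0209 0.143 ]
```

View pics/w17c.png

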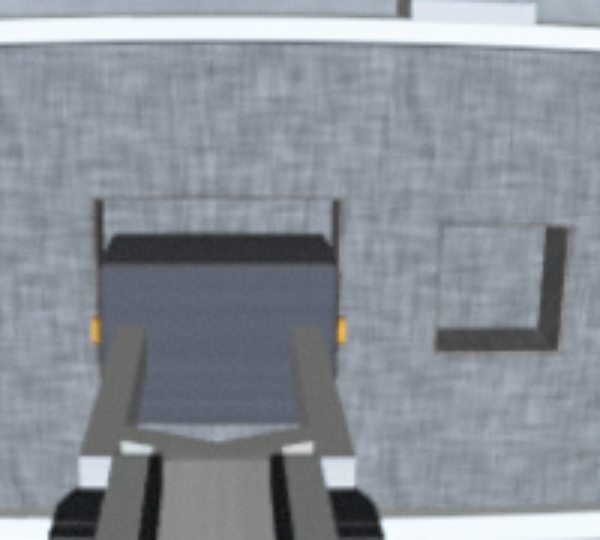

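View pics/s17c.png

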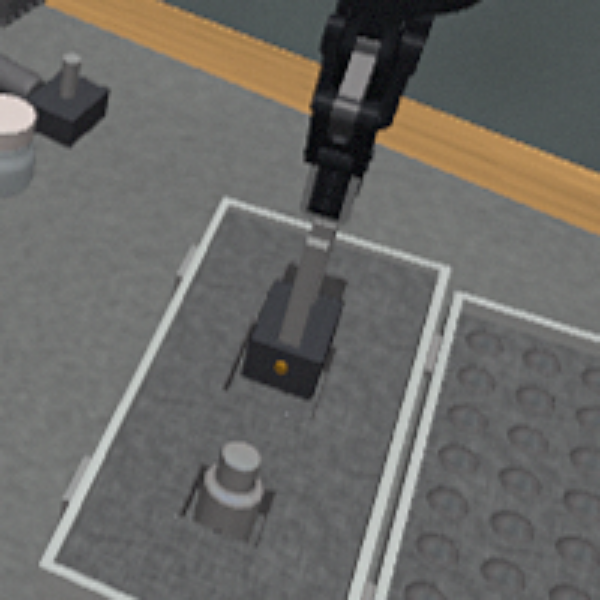

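send_rows:
  deltas:
    - {"dp": [-0.002,0.008,-0.015],"rotation": [0,0,0]}
    - {"dp": [-0.002,0.008,-0.045],"rotation": [0,0,0]}
    - {"dp": [-0.002,0.008,-0.08],"rotation": [0,0,0]}
    - {"dp": [-0.002,0.008,-0.115],"rotation": [0,0,0]}
    - {"dp": [-0.002,0.008,-0.15],"rotation": [0,0,0]}
    - {"dp": [-0.002,0.008,-0.18],"rotation": [0,0,0]}
    - {"dp": [-0.002,0.008,-0.2],"rotation": [0,0,0]}
    - {"dp": [-0.002,0.008,-0.2],"rotation": [0,0,0]}

```text
clock: 21.18
position: [0.6002, -0.2706, 0.1489]
ee_rot: [-0.001, 0.622, 0.783, -0.0]
contact_force: [0.2, 0.3, -3.0]
width: 0.015
```

```bash
python3 look.py 18 6
python3 - <<'E'
import cv2
i=cv2.imread('pics/w18.png')[140:320,250:450];cv2.imwrite('pics/w18c.png',cv2.resize(i,None,fx=3,fy=3))
E
```

```text
P [ 0.6008 -0.2709  0.1502] F [-0.21 -0.08 -3.2 ] Fz [-3.59 -3.25 -2.75 -2.88 -3.59 -3.14] 21.4833 0.015 [4.000e-04 6.217e-01 7.833e-01 1.000e-04]
```

View pics/w18c.png

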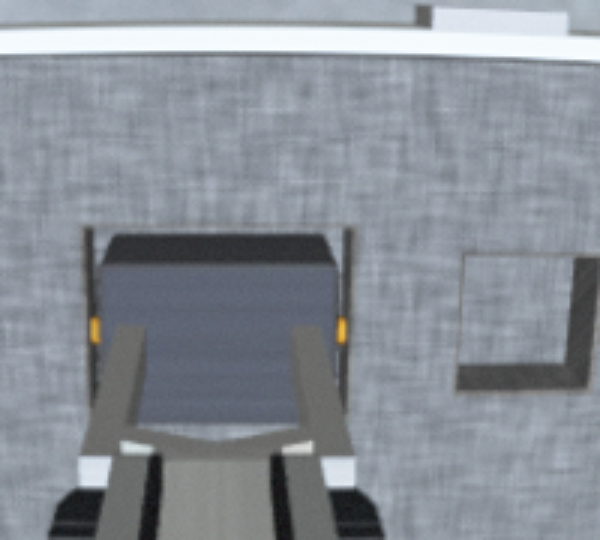

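send_rows:
  deltas:
    - {"dp": [0,0,-0.01],"rotation": [0,0,0]}
    - {"dp": [0,0,-0.02],"rotation": [0,0,0]}
    - {"dp": [0,0,-0.025],"rotation": [0,0,0]}
    - {"dp": [0,0,-0.03],"rotation": [0,0,0]}
    - {"dp": [0,0,-0.03],"rotation": [0,0,0]}

```text
clock: 21.9
position: [0.6007, -0.2707, 0.1468]
ee_rot: [0.0, 0.622, 0.783, 0.0]
contact_force: [-0.9, 0.8, 0.4]
width: 0.0149
```

```bash
python3 look.py 19 5
```

```text
P [ 0.6007 -0.2707  0.1468] F [-0.56  0.67  1.45] Fz [0.67 1.42 1.3  1.53 2.34] 22.15 0.0152 [3.000e-04 6.217e-01 7.833e-01 1.000e-04]
```

send_rows:
  deltas:
    - {"dp": [0,0,0],"rotation": [0,0,0]}
    - {"dp": [0,0,0],"rotation": [0,0,0]}
    - {"dp": [0,0,0],"rotation": [0,0,0]}
    - {"dp": [0,0,0],"rotation": [0,0,0]}
    - {"dp": [0,0,0],"rotation": [0,0,0]}
    - {"dp": [0,0,0],"rotation": [0,0,0]}
  fingers: -0.2
  grip_force: 20

```text
clock: 22.65
position: [0.6007, -0.2708, 0.1462]
ee_rot: [0.0, 0.622, 0.783, 0.0]
contact_force: [-0.6, 0.5, -0.3]
width: 0.0514
```

```bash
python3 look.py 20 3;python3 - <<'E'
import cv2
i=cv2.imread('pics/w20.png')[140:440,150:500];cv2.imwrite('pics/w20c.png',cv2.resize(i,None,fx=2,fy=2))
E
```

```text
P [ 0.6006 -0.2708  0.1462] F [ 0.07  0.03 -0.19] Fz [ 0.39 -0.49 -0.46] 22.8 0.0514 [0.     0.6217 0.7833 0.    ]
```

View pics/w20c.png

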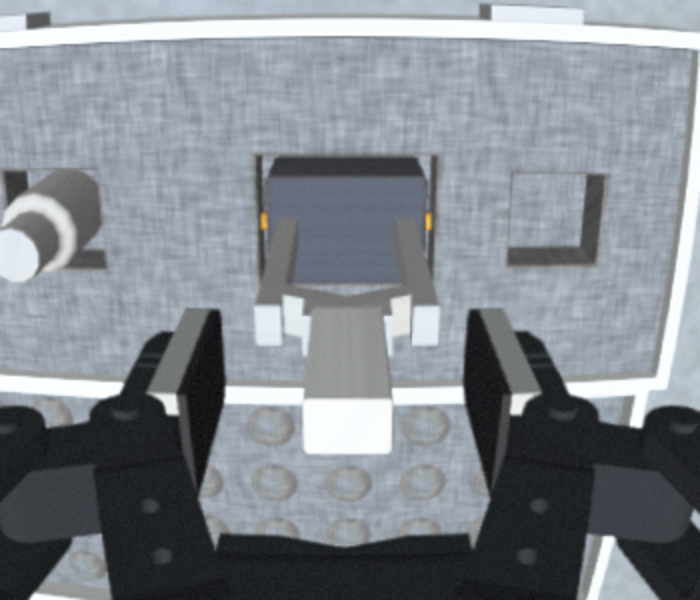

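Released and free in the pocket, with pads clear on both sides. Lifting straight up.

send_rows:
  deltas:
    - {"dp": [0,0,0.05],"rotation": [0,0,0]}
    - {"dp": [0,0,0.2],"rotation": [0,0,0]}
    - {"dp": [0,0,0.4],"rotation": [0,0,0]}
    - {"dp": [0,0,0.65],"rotation": [0,0,0]}
    - {"dp": [0,0,0.9],"rotation": [0,0,0]}
    - {"dp": [0,0,1.0],"rotation": [0,0,0]}
    - {"dp": [0,0,1.0],"rotation": [0,0,0]}
    - {"dp": [0,0,1.0],"rotation": [0,0,0]}

```text
clock: 23.47
position: [0.6007, -0.2708, 0.2671]
ee_rot: [0.001, 0.622, 0.783, 0.0]
contact_force: [-0.0, -0.0, -0.5]
width: 0.051
```

```bash
python3 look.py 21 4; python3 pk.py 21 | tail -12
python3 - <<'E'
from l import *
s=monitor.get_state();t=L('w21.npz');C,m=wcloud(t);p=C[m]
k=p[(np.hypot(p[:,0]-.6007,p[:,1]+.2708)<.045)]
for a,b in((.045,.056),(.153,.165)):
    X=k[(k[:,2]>a)&(k[:,2]<b)];r=cv2.minAreaRect((X[:,:2]*1000).astype(np.float32));print(r,X[:,2].mean(),np.percentile(X[:,2],95))
E
python3 - <<'E'
import cv2
i=cv2.imread('pics/s21.png')[200:400,400:600];cv2.imwrite('pics/s21c.png',cv2.resize(i,None,fx=3,fy=3))
E
```

```text
P [ 0.5999 -0.2703  0.2643] F [ 0.11 -0.04 -0.42] Fz [-0.52 -0.8  -0.45  0.12] 23.6667 0.0512 [-1.800e-03  6.217e-01  7.833e-01 -2.000e-04]
end -1 -0.01 -0.1219 -0.1162
end -1 0.01 -0.1216 -0.1157
end -1 0.03 -0.1217 -0.116
floor 443 [-0.0234 -0.06    0.0176] [0.018  0.0282 0.0329]
0.0 25 -0.0595 0.0272 0.0215
0.003 22 -0.0593 0.0273 0.0216
0.006 19 -0.0594 0.0272 0.0212
0.009 19 -0.0591 0.0273 0.0211
0.012 25 -0.0305 0.0273 0.0208
0.015 182 -0.0304 0.0272 0.0236
0.018 1 -0.0304 -0.0304 0.0229
blk [-0.0066 -0.0222  0.1012] [0.0054 0.0196 0.1429]
((600.414794921875, -267.5033264160156), (49.423614501953125, 27.792064666748047), 13.302319526672363) 0.04998070998714905 0.051313641342127306
((601.1356811523438, -270.9667053222656), (15.764669418334961, 12.38810920715332), 13.792365074157715) 0.15778430322210016 0.1591369522536686
```

View pics/w21.png

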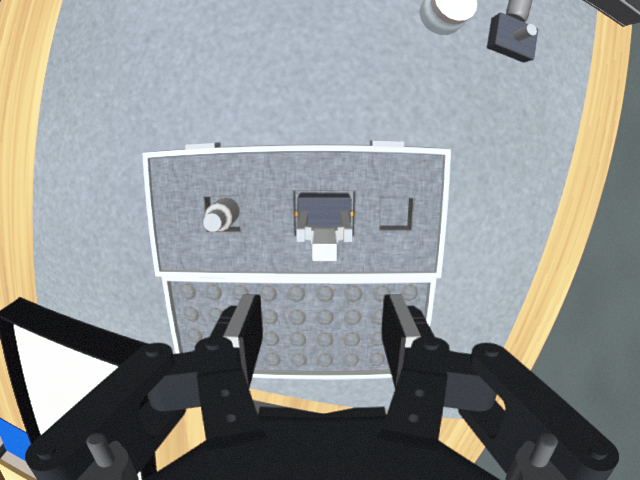

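View pics/s21c.png

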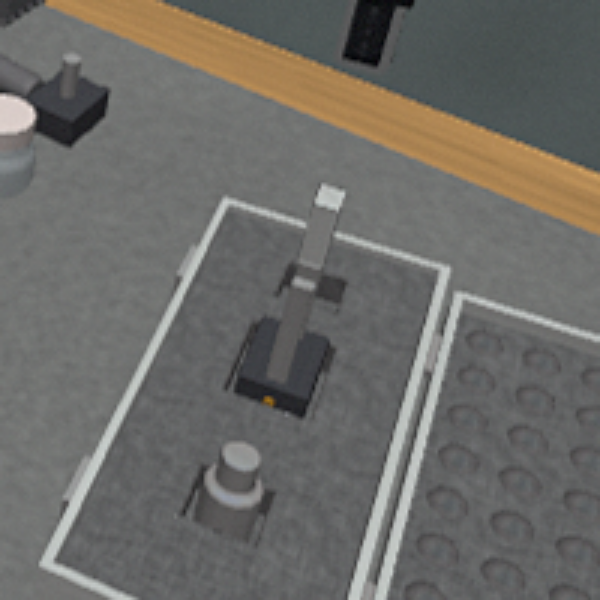

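```bash
python3 -c "
from rig import manip; print(manip.sign_off())"
```

```text
the job is handed in; nothing more can be done
None
```

The specimen has been weighed, is standing in its rectangular pocket, and the job is handed in. The robot clock read about 23.7 s at hand-in; `sign_off` reports no verdict.

- **Choice:** of the three look-alikes (top-image pixels (180,372), (240,280) and (311,292)), I took the one at (311,292), farthest to the robot's right.
- **Weighing:**
  - I threaded the eye over the hook tip and lowered until the spring carried the weight. The wrist force went from about -3.2 N to about +0.4 N.
  - I opened the fingers and left it hanging about 3.5 s. Over the 1.2 s I tracked it in the wrist camera, its image moved less than 0.1 px.
- **Lifting off:** on regripping, the tool showed about 2.3 N sideways. That puts the hook load at roughly 4 N, below the 6.2 N limit. It then lifted off and drew clear.
- **Placing:**
  - The specimen touched the pocket floor with the tool at a height of 0.1468 m; I released it and lifted straight up.
  - The last images show the block top at about 0.051 m (floor 0.021 m + 30 mm) and the tab top at about 0.159 m. It stands upright, centred to within about 2 mm, with the gripper clear.
  - I saw no sign of a bystander having moved, but did not measure their positions.

**Checks that disagreed:** the side and top cameras differed by about 4 mm in y. I used offsets within a single camera and refined the hook and pocket positions with the wrist camera.

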